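# Line up the condiments by height on the coaster board

### The arm

A 6-joint arm with a two-finger parallel gripper is mounted at the origin on a cart in front of the work surface, level with it; the furniture and walls round the work are solid. World frame = base frame: x ahead of the robot, y to its left, z up, the work surface at z = 0. Lengths are in m, angles in rad, forces in N, time in s.
With the tool pointing down it reaches from about 0.375 to 0.975 m from the base axis. Payload 3.8 kg.
Tool frame: the origin (TCP) lies midway between the tips of the shut fingers; the grasp point (between the pads) lies 19 mm behind it (robot.grip_point_offset is the distance from the TCP to the grasp point, in m); y points along the fingers, z is the direction in which the jaws open and shut, and the axes are right-handed (so a half turn about y gives the same grasp; the last joint's range is limited). The gripper opens to 88 mm and grips with 3 to 60 N. Pads are 18 mm wide; open, the fingers measure 123 mm over their backs; the gripper's body (75 mm by 187 mm) begins 45 mm behind the grasp point.
Start: joints at [-1.375, 0.264, 1.604, -0, 1.274, -0.037], TCP at [0.156, -0.657, 0.239] pointing down, gripper open.
Joint ranges: [-2.63, 2.63], [-0.94, 2.18], [0.31, 2.57], [-1.31, 4.45], [0, 2.66], [-2.55, 2.55]. Speed limits (rad/s): [2.57, 2.57, 3.14, 3.14, 3.14, 3.14].

### API

Orientations are given as a unit quaternion [w, x, y, z].
In Python, from cell import robot gives the robot as it stands.
- The arm moves only by the shell command python3 -m creep 'ROWS' [FORCE]. ROWS is JSON, a list of rows, each an object with "translation": the shift along the tool's x, y, z in m, a list of three; "twist": the turn, a rotation vector about the tool's x, y, z in rad, a list of three; "hand": the gripper's target within -1 to 1 (shut at 1, half-way at 0, fully open at -1). A call has exactly 5 rows; each row shifts and turns the commanded pose from where the row before left it, along the tool's axes as they then stand; what a row does not reach is not made up. A row lasts 1/12 s, in which the tool goes at most 41.7 mm and 7.16 degrees, less where a joint would pass 70% of its speed; a pose out of reach is approached as far as the arm can. A call is refused whole if a number of a shift passes 0.0417 or a number of a turn 0.125, either way. A call with a gripper value outside its range is refused whole. The fingers move at their own pace and stop on an object; FORCE is the grip in N (left out, the last holds). Time passes only in rows, so rows that do not move let the fingers close, or fill a call up. It gives the time, the measured TCP pose, the force and the opening at its end, in the units of the state.
- robot.get_obs(): the state, without advancing time (a new reading comes with each control period).
- robot.grab_frame(name): name is "scene" or "top"; returns (picture, depth): 400x640x3 uint8, blue, green, red; 400x640 float32, m along the optical axis (not along the pixel's ray), 0 where there is no reading.
- robot.get_calibration(name): a dict with "camera_matrix" (3x3 intrinsics, pixels), "world_from_camera" (4x4, takes a point from camera to world coordinates). Camera axes: x right, y down, z forward; pixel columns grow to the right and rows downward; lengths in m; the calibration is good to about 2 mm. A picture is of the moment at which its call begins. get_calibration takes no time and is no camera call.
- robot.close_job(): hands the job in, once; it reports no verdict.
Trained networks look in the newest picture that a camera, given by its name, has taken for a name from the list of things; names that differ only in an ending like _2 or _b are one class to them, and where a whole thing is asked for, a point or a joint stands for the part that bears it (a point fixed in the world has none). Each returns a list of dicts, best first, with "conf" (0 to 1); they miss things now and then, are a little off and sometimes report something else, mostly with a low value. They report only what shows in the picture. A call takes as long as a camera call. They do not tell look-alikes from the thing itself.
- robot.masks_of(target, camera): "mask" (400x640 bool, what is visible of it) and "box" ([left, top, right, bottom] as shares, 0 to 1, of the picture: columns of its width, rows of its height, round what is visible of it).
- robot.spot_point(target, camera): "location" ([column, row] as shares, 0 to 1, of the picture: columns of its width, rows of its height: a listed point, or the origin of a listed thing).
The state is a dict: "t": time; "q": joint angles; "qvel": joint speeds; "joint_efforts": joint torques, N m; "ee_pos": TCP position; "tcp_rot": TCP orientation; "force": force on the tool from outside, world axes, zero at the start; "moment": the same for the moment, N m; "finger_gap": finger opening in m.
Only numpy, scipy, OpenCV 4.12 (cv2) and the standard library are available. Lean on these libraries where they do the work, as an engineer would, in place of code of your own. Each camera call takes 0.05 s, during which the arm holds its last target. There are 200 camera calls.

### The job

Line up the steel cup, the salt shaker, the spice jar with the yellow lid and the pepper mill in order of height on the board's four cork coasters, one on each: the shortest next to the red end cap and so on up to the tallest next to the white end cap. Stand each one upright in the middle of its coaster and let go, and never knock any of the four over.

Things in the scene. Friction and masses are not known exactly. Their poses are not given: they have to be found in the camera images.
- cup: Small plain steel cup, open at the top, no handle: 61 mm tall (the shortest), 65 mm across the rim narrowing to 54 mm at the foot. Origin: centre of its underside, z up. Stands upright on the worktop at the start. 90 g.
- salt: Salt shaker of clear and grey glass with a domed grey top: 90 mm tall (second shortest), 44 mm across from the foot to about 70 mm up, the top 34 mm across. Origin: centre of its underside, z up. Stands upright at the start. 100 g.
- spice: Spice jar with brownish contents and a yellow screw lid: 100 mm tall (second tallest), 45 mm across all the way up. Origin: centre of its underside, z up. Stands upright at the start. 110 g.
- mill: Pepper mill of dark turned wood: 150 mm tall (the tallest), foot 58 mm across, waisted, with a round head 50 mm across between 109 and 139 mm above the foot and a 12 mm knob on top up to 150 mm; the head does not turn. Grip it round the head. Origin: centre of its underside, z up. Stands upright at the start. 180 g.
- coaster_1: Round cork coaster, 76 mm across, 4 mm thick, the leftmost (+y) of four alike in a straight row, 85 mm apart, fixed on a light wooden board (390 x 92 mm, top 14 mm above the worktop) lying roughly crosswise, turned up to 0.2 rad. Origin: centre of its underside; y runs along the row. Things stand on its top, 4 mm above the origin, 18 mm above the worktop.
- coaster_2: Round cork coaster, 76 mm across, 4 mm thick, second from the left of four alike in a straight row, 85 mm apart, fixed on a light wooden board (390 x 92 mm, top 14 mm above the worktop) lying roughly crosswise, turned up to 0.2 rad. Origin: centre of its underside; y runs along the row. Things stand on its top, 4 mm above the origin, 18 mm above the worktop.
- coaster_3: Round cork coaster, 76 mm across, 4 mm thick, third from the left of four alike in a straight row, 85 mm apart, fixed on a light wooden board (390 x 92 mm, top 14 mm above the worktop) lying roughly crosswise, turned up to 0.2 rad. Origin: centre of its underside; y runs along the row. Things stand on its top, 4 mm above the origin, 18 mm above the worktop.
- coaster_4: Round cork coaster, 76 mm across, 4 mm thick, the rightmost (-y) of four alike in a straight row, 85 mm apart, fixed on a light wooden board (390 x 92 mm, top 14 mm above the worktop) lying roughly crosswise, turned up to 0.2 rad. Origin: centre of its underside; y runs along the row. Things stand on its top, 4 mm above the origin, 18 mm above the worktop.
- red_cap: Red plastic end cap, 88 x 18 x 10 mm, fixed across one end of the wooden board (at either end, it varies), 51 mm beyond the centre of that end's coaster. It marks the short end of the row. Origin: centre of its underside, z up.
- white_cap: White plastic end cap of the same size and shape, fixed across the other end of the board. It marks the tall end of the row. Origin: centre of its underside, z up.
There are look-alikes about, which are no part of the job. Several things have the shape of the mill; the one meant has the colours described above. What is shaped like the cup but pink is not meant.

How it is judged:
At the end, for the whole second after the job is handed in: Counted from the red cap to the white cap, the coasters carry the steel cup, the salt shaker, the spice jar and the pepper mill; each stands upright (within 0.1 rad) and at rest on its coaster's top, its centre within 15 mm of the coaster's centre (angle between each of cup, salt, spice, mill's own z axis and vertical below 0.1 rad and linear speed of each of cup, salt, spice, mill below 0.02 m/s and angular speed of each of cup, salt, spice, mill below 0.2 rad/s and ((horizontal distance between red_cap and coaster_1 below 0.08 m and horizontal distance between cup and coaster_1 below 0.015 m and z of cup in the frame of coaster_1 between 0.001 and 0.008 m and horizontal distance between salt and coaster_2 below 0.015 m and z of salt in the frame of coaster_2 between 0.001 and 0.008 m and horizontal distance between spice and coaster_3 below 0.015 m and z of spice in the frame of coaster_3 between 0.001 and 0.008 m and horizontal distance between mill and coaster_4 below 0.015 m and z of mill in the frame of coaster_4 between 0.001 and 0.008 m) or (horizontal distance between red_cap and coaster_4 below 0.08 m and horizontal distance between cup and coaster_4 below 0.015 m and z of cup in the frame of coaster_4 between 0.001 and 0.008 m and horizontal distance between salt and coaster_3 below 0.015 m and z of salt in the frame of coaster_3 between 0.001 and 0.008 m and horizontal distance between spice and coaster_2 below 0.015 m and z of spice in the frame of coaster_2 between 0.001 and 0.008 m and horizontal distance between mill and coaster_1 below 0.015 m and z of mill in the frame of coaster_1 between 0.001 and 0.008 m))); the robot touches nothing.
It fails at once if the steel cup is knocked over (leans more than 0.7 rad) (angle between cup's own z axis and vertical above 0.7 rad).
It fails at once if the salt shaker is knocked over (leans more than 0.7 rad) (angle between salt's own z axis and vertical above 0.7 rad).
It fails at once if the spice jar is knocked over (leans more than 0.7 rad) (angle between spice's own z axis and vertical above 0.7 rad).
It fails at once if the pepper mill is knocked over (leans more than 0.7 rad) (angle between mill's own z axis and vertical above 0.7 rad).
It also fails if it takes over 112 s, if anything falls off the work surface, if the arm or the gripper's body presses on something with over 40 N, if the wrist force passes 120 N, or if a joint passes its speed limit or range.

## Working session

There is one attempt and no reset: what is moved stays moved. The work goes in short steps, Python scripts to look and compute and a shell command to move; the robot and the scene stay as the last step left them, time stands still between calls to the robot, and variables do not carry over. Pictures are saved under pics/ and viewed, about 12 in all and at most 16, crops included, and the job is handed in when it is done.

```bash
mkdir -p pics; ls; python3 - <<'E'
from cell import robot
import cv2
o=robot.get_obs(); print({k:o[k] for k in('t','ee_pos','tcp_rot','finger_gap','force')})
for n in('scene','top'):
    p,d=robot.grab_frame(n); cv2.imwrite(f'pics/{n}0.png',p)
    c=robot.get_calibration(n); print(n,c['camera_matrix'],c['world_from_camera'])
E
```

```text
pics
{'t': 0.0, 'ee_pos': array([ 0.15558674, -0.65611075,  0.23742343]), 'tcp_rot': array([ 0.08206586, -0.08218745,  0.70308466, -0.70155711]), 'finger_gap': 0.08797374225584374, 'force': array([-0.56897955,  0.10303028,  0.82122492])}
scene [[418.43065039   0.         318.75774516]
 [  0.         418.43065039 201.22307889]
 [  0.           0.           1.        ]] [[-0.50804192 -0.40994404  0.75752181 -0.88467583]
 [-0.8610557   0.21943247 -0.45872918  0.81065463]
 [ 0.02182841 -0.88532213 -0.46446554  0.87571646]
 [ 0.          0.          0.          1.        ]]
top [[487.5820329    0.         316.79815067]
 [  0.         487.5820329  201.62959818]
 [  0.           0.           1.        ]] [[-0.24076501 -0.75741694  0.60691992 -1.04274411]
 [-0.97053054  0.18134748 -0.15869331  0.38590657]
 [ 0.0101336  -0.62724211 -0.7787584   2.01229451]
 [ 0.          0.          0.          1.        ]]
```

View pics/scene0.png

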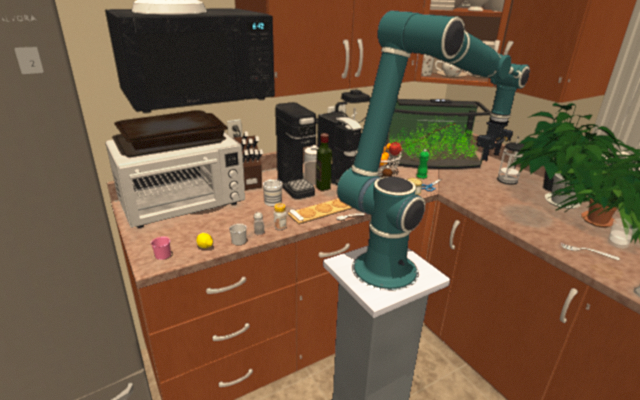

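View pics/top0.png

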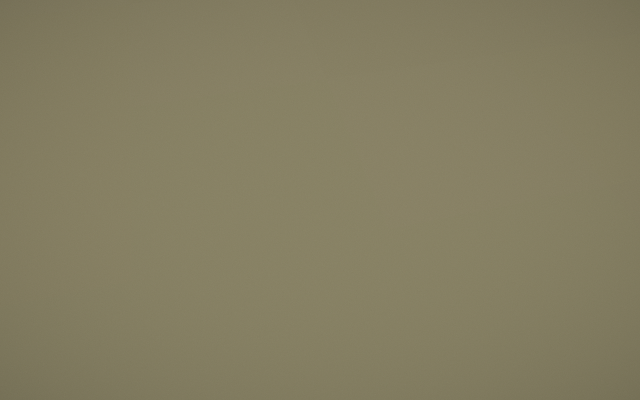

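The scene view shows the pink cup (162,248), lemon (204,241), steel cup (238,233), salt (259,223), spice jar (281,216) and the board (320,210), which is partly behind the arm. The top view is blank: something blocks it or sits in front of it. I'll check its depth, run the detectors and enlarge the crop.

```bash
cat > h.py <<'E'
from cell import robot
import numpy as np, cv2
def cal(n='scene'):
    c=robot.get_calibration(n); return c['camera_matrix'],c['world_from_camera']
def cloud(d,n='scene'):
    K,T=cal(n); v,u=np.indices(d.shape)
    P=np.stack([(u-K[0,2])/K[0,0]*d,(v-K[1,2])/K[1,1]*d,d],-1)
    return P@T[:3,:3].T+T[:3,3]
def ray(u,v,z,n='scene'):
    K,T=cal(n); r=T[:3,:3]@np.array([(u-K[0,2])/K[0,0],(v-K[1,2])/K[1,1],1]); return T[:3,3]+r*(z-T[2,3])/r[2]
def proj(p,n='scene'):
    K,T=cal(n); q=T[:3,:3].T@(np.asarray(p)-T[:3,3]); q=K@q; return q[:2]/q[2]
E
python3 - <<'E'
from h import *
p,d=robot.grab_frame('top'); print('top depth',np.percentile(d,[0,50,100]))
p,d=robot.grab_frame('scene')
cv2.imwrite('pics/crop1.png',cv2.resize(p[120:290,140:460],None,fx=2.5,fy=2.5,interpolation=cv2.INTER_CUBIC))
W=cloud(d)
for n in('cup','salt','spice','mill','coaster_1','red_cap','white_cap'):
    for m in robot.masks_of(n,'scene')[:6]:
        k=m['mask']&(d>0); q=W[k]
        b=np.array(m['box'])*[640,400,640,400]
        print(n,round(m['conf'],2),b.round(),k.sum(),np.median(q,0).round(3),'zmin/max',q[:,2].min().round(3),q[:,2].max().round(3))
E
```

```text
top depth [0.         0.11439343 0.1747907 ]
cup 0.86 [230. 226. 243. 245.] 266 [0.388 0.383 0.039] zmin/max 0.003 0.061
cup 0.83 [155. 239. 169. 259.] 378 [0.431 0.65  0.039] zmin/max -0.003 0.061
salt 0.57 [253. 214. 264. 233.] 187 [0.412 0.294 0.046] zmin/max 0.002 0.089
spice 0.77 [271. 205. 286. 229.] 294 [0.405 0.207 0.059] zmin/max 0.001 0.104
mill 0.71 [415. 149. 427. 180.] 255 [ 0.516 -0.639  0.069] zmin/max 0.002 0.149
mill 0.66 [384. 166. 394. 176.] 74 [ 0.435 -0.338  0.126] zmin/max 0.103 0.146
mill 0.54 [289. 210. 304. 223.] 78 [0.459 0.113 0.021] zmin/max -0.003 0.029
coaster_1 0.52 [332. 200. 343. 209.] 78 [ 0.456 -0.1    0.017] zmin/max 0.011 0.023
coaster_1 0.35 [288. 210. 303. 220.] 67 [0.448 0.113 0.022] zmin/max 0.01 0.029
white_cap 0.4 [290. 211. 302. 220.] 61 [0.445 0.114 0.022] zmin/max 0.014 0.029
```

View pics/crop1.png

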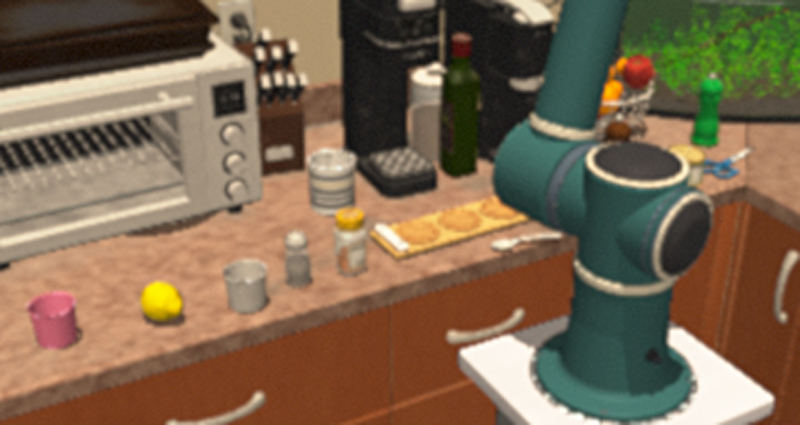

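White cap is at crop (392,237), the left (+y) end. So, left to right, the order is mill, spice, salt, cup. A brown head shows at crop (618,130) behind the arm and is the likely mill; the green one is at crop (709,105). I'll fit the visible things and plan the first swing.

```bash
cat >> h.py <<'E'
from scipy.spatial.transform import Rotation as R
from scipy.optimize import least_squares
def pose():
    o=robot.get_obs(); w,x,y,z=o['tcp_rot']; return np.array(o['ee_pos']),R.from_quat([x,y,z,w]),o
def plan(target,yaw=0.,quiet=False):
    """shift in tool axes to TCP target and rotvec to jaws-z at yaw, y down"""
    p,r,o=pose(); z=np.array([np.cos(yaw),np.sin(yaw),0]); y=np.array([0,0,-1.]); G=R.from_matrix(np.stack([np.cross(y,z),y,z],1))
    print('t',round(o['t'],2),'tcp',p.round(4),'gap',round(o['finger_gap'],4),'F',np.round(o['force'],1),'shift now-axes',r.inv().apply(np.array(target)-p).round(4),'shift goal-axes',G.inv().apply(np.array(target)-p).round(4),'twist',(r.inv()*G).as_rotvec().round(3))
def circ(q,rad,c0):
    f=lambda c: np.hypot(q[:,0]-c[0],q[:,1]-c[1])-rad
    return least_squares(f,c0,loss='soft_l1',f_scale=.003).x
E
python3 - <<'E'
from h import *
p,r,o=pose(); print(r.as_matrix().round(3))
plan([.5,-.35,.33],0); plan([.5,-.35,.33],np.pi)
pic,d=robot.grab_frame('scene'); W=cloud(d)
T=cal()[1]
for n,zr,rad in(('cup',(.005,.058),None),('salt',(.005,.068),.022),('spice',(.005,.098),.0225),('mill',(.111,.137),.025)):
    for m in robot.masks_of(n,'scene')[:2]:
        k=cv2.erode(m['mask'].astype(np.uint8),np.ones((3,3)))>0
        q=W[k&(d>0)]; q=q[(q[:,2]>zr[0])&(q[:,2]<zr[1])]
        if len(q)<8: continue
        rr=rad if rad else .027+.0055*q[:,2]/.061
        m0=np.median(q[:,:2],0); v=m0-T[:2,3]; print(n,circ(q,rr,m0+.02*v/np.linalg.norm(v)).round(4),len(q),pic[k].mean(0).round())
# board: cap, coasters by colour/height
for n in('coaster_1','white_cap','red_cap'):
    for s in robot.spot_point(n,'scene')[:5]:
        u=np.array(s['location'])*[640,400]; print(n,round(s['conf'],2),u.round(1),ray(*u,.014).round(4))
E
```

```text
[[-0.973  0.     0.231]
 [-0.231 -0.    -0.973]
 [-0.    -1.     0.   ]]
t 0.55 tcp [ 0.1557 -0.6568  0.2387] gap 0.0884 F [-0.1 -0.1 -0.2] shift now-axes [-0.4058 -0.0913 -0.2191] shift goal-axes [-0.3068 -0.0913  0.3443] twist [-0.    -1.338 -0.   ]
t 0.55 tcp [ 0.1557 -0.6568  0.2387] gap 0.0884 F [-0.1 -0.1 -0.2] shift now-axes [-0.4058 -0.0913 -0.2191] shift goal-axes [ 0.3068 -0.0913 -0.3443] twist [ 0.     1.804 -0.   ]
cup [0.4473 0.6495] 261 [107.  94. 189.]
cup [0.405  0.3814] 210 [131. 152. 168.]
salt [0.4299 0.2864] 128 [115. 134. 152.]
spice [0.422  0.1994] 198 [100. 152. 186.]
mill [ 0.4501 -0.3496] 40 [24. 54. 95.]
mill [ 0.532  -0.6505] 33 [ 42. 118.  23.]
coaster_1 0.53 [338.1 200.4] [ 0.4868 -0.1206  0.014 ]
coaster_1 0.5 [327.7 207.3] [ 0.454  -0.0458  0.014 ]
coaster_1 0.46 [306.3 213.8] [0.4477 0.0632 0.014 ]
white_cap 0.45 [294.5 216.8] [0.4488 0.1183 0.014 ]
```

```bash

python3 -m creep '[{"translation":[0,-0.018,0],"twist":[0,-0.115,0],"hand":-1},{"translation":[0,-0.018,0],"twist":[0,-0.115,0],"hand":-1},{"translation":[0,-0.018,0],"twist":[0,-0.115,0],"hand":-1},{"translation":[0,-0.018,0],"twist":[0,-0.115,0],"hand":-1},{"translation":[0,-0.018,0],"twist":[0,-0.115,0],"hand":-1}]' 20
python3 -m creep '[{"translation":[0,0,0],"twist":[0,-0.115,0],"hand":-1},{"translation":[0,0,0],"twist":[0,-0.115,0],"hand":-1},{"translation":[0,0,0],"twist":[0,-0.115,0],"hand":-1},{"translation":[0,0,0],"twist":[0,-0.115,0],"hand":-1},{"translation":[0,0,0],"twist":[0,-0.115,0],"hand":-1}]'
python3 -m creep '[{"translation":[0,0,0],"twist":[0,-0.115,0],"hand":-1},{"translation":[0,0,0],"twist":[0,-0.073,0],"hand":-1},{"translation":[-0.03,0,0.035],"twist":[0,0,0],"hand":-1},{"translation":[-0.03,0,0.035],"twist":[0,0,0],"hand":-1},{"translation":[-0.03,0,0.035],"twist":[0,0,0],"hand":-1}]'
python3 -m creep '[{"translation":[-0.03,0,0.035],"twist":[0,0,0],"hand":-1},{"translation":[-0.03,0,0.035],"twist":[0,0,0],"hand":-1},{"translation":[-0.03,0,0.035],"twist":[0,0,0],"hand":-1},{"translation":[-0.03,0,0.035],"twist":[0,0,0],"hand":-1},{"translation":[-0.03,0,0.035],"twist":[0,0,0],"hand":-1}]'
python3 -c "
from h import *
plan([.50,-.1,.33])"
```

```text
t: 1.37
ee_pos: [0.1557, -0.6567, 0.3295]
tcp_rot: [0.28, -0.28, 0.649, -0.649]
force: [0.3, -0.1, -0.3]
finger_gap: 0.0883
t: 1.78
ee_pos: [0.1557, -0.6568, 0.3288]
tcp_rot: [-0.452, 0.452, -0.543, 0.543]
force: [0.2, 0.3, -0.5]
finger_gap: 0.0881
t: 2.2
ee_pos: [0.2509, -0.5748, 0.3285]
tcp_rot: [0.5, -0.499, 0.501, -0.501]
force: [1.0, -0.6, 0.1]
finger_gap: 0.088
t: 2.62
ee_pos: [0.4101, -0.4383, 0.329]
tcp_rot: [-0.5, 0.5, -0.5, 0.5]
force: [0.7, -0.2, -0.1]
finger_gap: 0.088
t 2.62 tcp [ 0.4101 -0.4383  0.329 ] gap 0.088 F [ 0.7 -0.2 -0.1] shift now-axes [-0.3383 -0.0011  0.0899] shift goal-axes [-0.3383 -0.001   0.0899] twist [-0. -0.  0.]
```

```bash

python3 -m creep '[{"translation":[-0.041,0,0.011],"twist":[0,0,0],"hand":-1},{"translation":[-0.041,0,0.011],"twist":[0,0,0],"hand":-1},{"translation":[-0.041,0,0.011],"twist":[0,0,0],"hand":-1},{"translation":[-0.041,0,0.011],"twist":[0,0,0],"hand":-1},{"translation":[-0.041,0,0.011],"twist":[0,0,0],"hand":-1}]'
python3 -m creep '[{"translation":[-0.041,0,0.0],"twist":[0,0,0],"hand":-1},{"translation":[-0.041,0,0.0],"twist":[0,0,0],"hand":-1},{"translation":[-0.041,0,0.0],"twist":[0,0,0],"hand":-1},{"translation":[-0.041,0,0.0],"twist":[0,0,0],"hand":-1},{"translation":[-0.041,0,0],"twist":[0,0,0],"hand":-1}]'
python3 -m creep '[{"translation":[-0.041,0,0.0],"twist":[0,0,0],"hand":-1},{"translation":[-0.041,0,0.0],"twist":[0,0,0],"hand":-1},{"translation":[-0.041,0,0.0],"twist":[0,0,0],"hand":-1},{"translation":[-0.041,0,0.0],"twist":[0,0,0],"hand":-1},{"translation":[-0.041,0,0],"twist":[0,0,0],"hand":-1}]'
python3 -m creep '[{"translation":[-0.041,0,-0.012],"twist":[0,0,0],"hand":-1},{"translation":[-0.041,0,-0.012],"twist":[0,0,0],"hand":-1},{"translation":[-0.041,0,-0.012],"twist":[0,0,0],"hand":-1},{"translation":[-0.041,0,-0.012],"twist":[0,0,0],"hand":-1},{"translation":[-0.041,0,-0.012],"twist":[0,0,0],"hand":-1}]'
python3 - <<'E'
from h import *
pic,d=robot.grab_frame('scene'); W=cloud(d)
cv2.imwrite('pics/crop2.png',cv2.resize(pic[120:290,140:460],None,fx=2.5,fy=2.5,interpolation=cv2.INTER_CUBIC))
for n in('mill','red_cap','white_cap','coaster_1'):
    for s in robot.spot_point(n,'scene')[:6]:
        u=np.array(s['location'])*[640,400]; print(n,round(s['conf'],2),u.round(1),ray(*u,.014).round(4))
print(robot.get_obs()['q'].round(2))
plan([.405,.3814,.15])
E
```

```text
t: 3.03
ee_pos: [0.4629, -0.2367, 0.3289]
tcp_rot: [-0.5, 0.5, -0.5, 0.5]
force: [0.8, -0.0, -0.2]
finger_gap: 0.0884
t: 3.45
ee_pos: [0.4623, -0.0318, 0.3291]
tcp_rot: [-0.5, 0.5, -0.5, 0.5]
force: [-0.3, 1.4, 0.1]
finger_gap: 0.0878
t: 3.87
ee_pos: [0.4623, 0.1734, 0.3292]
tcp_rot: [0.5, -0.5, 0.5, -0.5]
force: [0.9, 0.2, -0.2]
finger_gap: 0.088
t: 4.28
ee_pos: [0.4032, 0.3732, 0.329]
tcp_rot: [0.5, -0.5, 0.5, -0.5]
force: [1.0, 0.9, 0.7]
finger_gap: 0.0882
mill 0.66 [421.9 176.1] [ 0.51   -0.6418  0.014 ]
red_cap 0.59 [363.5 197.3] [ 0.4576 -0.2391  0.014 ]
white_cap 0.55 [295.8 215. ] [0.4596 0.1066 0.014 ]
coaster_1 0.64 [325.  210.5] [ 0.4351 -0.0207  0.014 ]
coaster_1 0.64 [354.2 200.5] [ 0.4522 -0.1837  0.014 ]
[ 0.7  -0.02  1.76 -0.    1.41  0.7 ]
t 4.53 tcp [0.4041 0.3711 0.3286] gap 0.0884 F [-0.2 -0.4 -0.3] shift now-axes [-0.0104  0.1785  0.0009] shift goal-axes [-0.0103  0.1786  0.0009] twist [0.    0.001 0.001]
```

View pics/crop2.png

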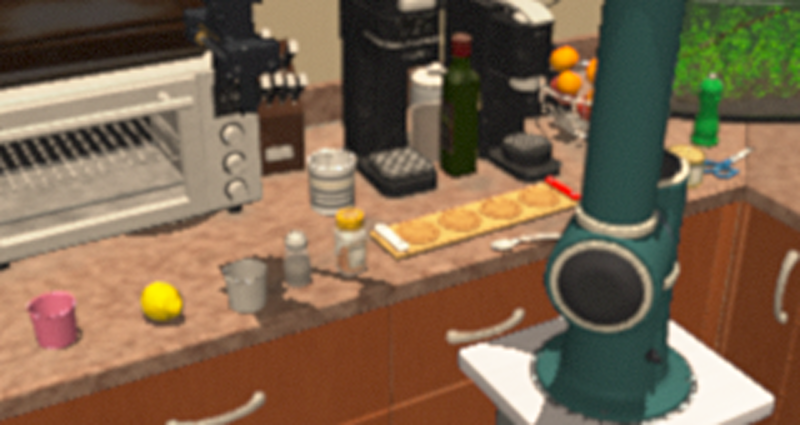

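Now the whole board shows: white cap at crop (392,237), red cap at (563,187), coasters at (420,233), (461,219), (502,208) and (541,196). I'll fit the board line.

```bash
python3 - <<'E'
from h import *
ps,ds=zip(*[robot.grab_frame('scene') for _ in range(5)])
pic=np.mean(ps,0).astype(np.uint8); d=np.median(np.stack(ds),0); W=cloud(d)
roi=np.zeros(d.shape,bool); roi[190:226,285:376]=1
b=roi&(W[...,2]>.009)&(W[...,2]<.04)&(W[...,0]>.36)&(W[...,0]<.6)&(W[...,1]>-.28)&(W[...,1]<.15)
B=W[b]; rect=cv2.minAreaRect((B[:,:2]*1000).astype(np.float32)); print('board rect',rect,b.sum())
hsv=cv2.cvtColor(pic,cv2.COLOR_BGR2HSV); H,S,V=[hsv[...,i].astype(int) for i in range(3)]
red=roi&((H<5)|(H>172))&(S>170)&(V>120); wh=roi&(S<70)&(V>170)&b
for n,m in(('red',red),('white',wh)):
    v,u=np.nonzero(m); print(n,m.sum(),u.mean().round(1),v.mean().round(1),W[m].mean(0).round(4),ray(u.mean(),v.mean(),.024).round(4))
# coaster colour
for z in(.018,):
    Hm=np.array([ray(u,v,z)[:2] for u,v in((285,190),(376,190),(376,226),(285,226))])
    # rectified top view 0.5mm/px, x 0.36..0.56 up, y .16..-.28
    s=2000; dst=np.float32([[(.16-p[1])*s,(.56-p[0])*s] for p in Hm])
    M=cv2.getPerspectiveTransform(np.float32([[285,190],[376,190],[376,226],[285,226]]),dst)
    t=cv2.warpPerspective(pic,M,(880,400),flags=cv2.INTER_CUBIC); cv2.imwrite('pics/rect.png',cv2.resize(t,(792,360)))
E
```

```text
board rect ((482.05169677734375, -69.21391296386719), (386.23431396484375, 226.4742889404297), 77.90225219726562) 1030
red 35 364.1 194.5 [ 0.4688 -0.2498  0.0211] [ 0.4637 -0.2461  0.024 ]
white 53 296.2 214.4 [0.4505 0.1099 0.0224] [0.4478 0.1112 0.024 ]
```

View pics/rect.png

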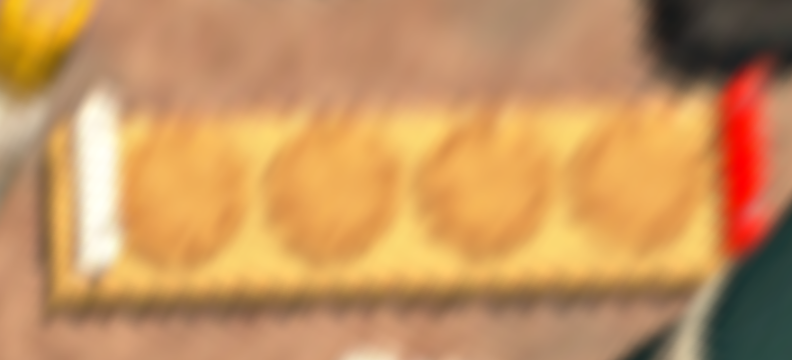

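```bash
python3 - <<'E'
from h import *
from scipy.optimize import minimize
t=cv2.imread('pics/rect.png').astype(float); g=t[...,1]  # green channel: coaster darker than board
g=cv2.GaussianBlur(g,(0,0),3)
a=np.linspace(0,2*np.pi,72,endpoint=False)
def px(x,y): return (.16-y)*1800,(.56-x)*1800
def cost(p):
    cx,cy,th=p[0]/1000,p[1]/1000,p[2]/1000; ax=np.array([-np.sin(th),np.cos(th)]); s=0
    for k in(1.5,.5,-.5,-1.5):
        c=np.array([cx,cy])+ax*k*.085
        for r,w in((.033,-1),(.035,-1),(.041,1),(.0425,1)):
            X=c[0]+r*np.cos(a);Y=c[1]+r*np.sin(a)
            m=(abs(-(X-c[0])*np.sin(th)+(Y-c[1])*np.cos(th))<.038) if abs(k)>1 else np.ones(72,bool)
            u,v=px(X[m],Y[m]); s+=w*cv2.remap(g.astype(np.float32),u.astype(np.float32)[None],v.astype(np.float32)[None],1).mean()
    return -s
best=min((minimize(cost,[457+dx,-68+dy,th],method='Nelder-Mead',options=dict(initial_simplex=np.array([457+dx,-68+dy,th])+np.array([[0,0,0],[4,0,0],[0,4,0],[0,0,30]]))) for dx in(-6,0,6) for dy in(-6,0,6) for th in(-80,-40,0)),key=lambda r:r.fun)
cx,cy,th=best.x/1000; print(best.x,best.fun)
for i,k in enumerate((1.5,.5,-.5,-1.5)): print('coaster',i+1,cx-np.sin(th)*k*.085,cy+np.cos(th)*k*.085)
for k in(178.5,-178.5): print('cap px pred',proj([cx-np.sin(th)*k/1000,cy+np.cos(th)*k/1000,.024]).round(1))
for n in('coaster_1','red_cap','white_cap'):
    robot.grab_frame('scene')
    for s in robot.spot_point(n,'scene')[:5]:
        u=np.array(s['location'])*[640,400]; print(n,round(s['conf'],2),ray(*u,.014).round(4))
E
```

```text
[452.17079276 -65.39794827  35.95317145] -172.75831604003906
coaster 1 0.4475877509117393 0.06201965541270675
coaster 2 0.4506431121438104 -0.02292541370693997
coaster 3 0.4536984733758815 -0.10787048282658669
coaster 4 0.4567538346079526 -0.1928155519462334
cap px pred [296.  214.7]
cap px pred [364.4 195. ]
coaster_1 0.69 [0.429  0.0712 0.014 ]
coaster_1 0.68 [ 0.4725 -0.1212  0.014 ]
coaster_1 0.58 [ 0.4575 -0.1958  0.014 ]
coaster_1 0.54 [ 0.4457 -0.0416  0.014 ]
red_cap 0.51 [ 0.4553 -0.2434  0.014 ]
white_cap 0.56 [0.4567 0.1246 0.014 ]
```

The predicted cap pixels match the measured ones to about 0.5 px, so the board fit holds. Next is the steel cup, the grey one at crop (246,287); the pink look-alike is at (53,320), 0.27 m away.

```bash

python3 -m creep '[{"translation":[-0.002,0.04,0],"twist":[0,0,0],"hand":-1},{"translation":[-0.002,0.04,0],"twist":[0,0,0],"hand":-1},{"translation":[-0.002,0.04,0],"twist":[0,0,0],"hand":-1},{"translation":[-0.002,0.04,0],"twist":[0,0,0],"hand":-1},{"translation":[-0.002,0.02,0],"twist":[0,0,0],"hand":-1}]'
python3 -m creep '[{"translation":[0,0.03,0],"twist":[0,0,0],"hand":-1},{"translation":[0,0.03,0],"twist":[0,0,0],"hand":-1},{"translation":[0,0,0],"twist":[0,0,0],"hand":-1},{"translation":[0,0,0],"twist":[0,0,0],"hand":-1},{"translation":[0,0,0],"twist":[0,0,0],"hand":-1}]'
python3 - <<'E'
from h import *
plan([.405,.3814,.031])
p,d=robot.grab_frame('scene'); cv2.imwrite('pics/c3.png',cv2.resize(p[180:270,190:310],None,fx=6,fy=6,interpolation=cv2.INTER_CUBIC))
E
```

```text
t: 5.5
ee_pos: [0.4017, 0.3791, 0.1434]
tcp_rot: [-0.497, 0.502, -0.5, 0.5]
force: [0.2, -0.8, -0.3]
finger_gap: 0.0882
t: 5.92
ee_pos: [0.4051, 0.382, 0.0901]
tcp_rot: [0.501, -0.499, 0.5, -0.5]
force: [0.2, -0.1, 0.6]
finger_gap: 0.0883
t 5.92 tcp [0.4051 0.382  0.0901] gap 0.0883 F [ 0.2 -0.1  0.6] shift now-axes [ 0.0007  0.0591 -0.0001] shift goal-axes [ 0.0006  0.0591 -0.0001] twist [-0.001 -0.    -0.001]
```

View pics/c3.png

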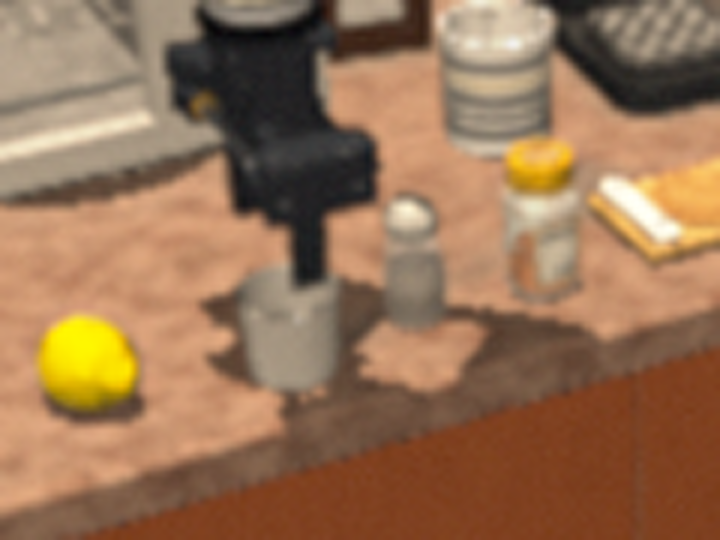

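The cup is at crop (290,330), with a finger ending near its rim at (310,285). I'll check by projection where the tips and rim should appear.

```bash
python3 - <<'E'
from h import *
f=lambda p:((proj(p)-[190,180])*6).round()
print('near',f([.355,.382,.09]),'far',f([.455,.382,.09]),'tcp',f([.405,.382,.09]))
c=[.405,.3814]; print('cup foot',f([*c,0]),'rim c',f([*c,.061]),'rim near/far x',f([c[0]-.0325,c[1],.061]),f([c[0]+.0325,c[1],.061]),'L/R',f([c[0],c[1]+.0325,.061]),f([c[0],c[1]-.0325,.061]))
E
```

```text
near [308. 284.] far [249. 211.] tcp [278. 246.]
cup foot [289. 369.] rim c [282. 286.] rim near/far x [301. 311.] [263. 263.] L/R [231. 300.] [331. 274.]
```

```bash

python3 -m creep '[{"translation":[0.001,0.015,-0.001],"twist":[0,0,0],"hand":-1},{"translation":[0.001,0.015,0],"twist":[0,0,0],"hand":-1},{"translation":[0.0,0.015,0],"twist":[0,0,0],"hand":-1},{"translation":[0,0.014,0],"twist":[0,0,0],"hand":-1},{"translation":[0,0,0],"twist":[0,0,0],"hand":-1}]'
python3 -m creep '[{"translation":[0,0,0],"twist":[0,0,0],"hand":1},{"translation":[0,0,0],"twist":[0,0,0],"hand":1},{"translation":[0,0,0],"twist":[0,0,0],"hand":1},{"translation":[0,0,0],"twist":[0,0,0],"hand":1},{"translation":[0,0,0],"twist":[0,0,0],"hand":1}]' 12
python3 -m creep '[{"translation":[0,0,0],"twist":[0,0,0],"hand":1},{"translation":[0,0,0],"twist":[0,0,0],"hand":1},{"translation":[0,0,0],"twist":[0,0,0],"hand":1},{"translation":[0,0,0],"twist":[0,0,0],"hand":1},{"translation":[0,0,0],"twist":[0,0,0],"hand":1}]' 12
```

```text
t: 6.38
ee_pos: [0.4032, 0.3792, 0.0296]
tcp_rot: [-0.5, 0.5, -0.5, 0.5]
force: [-0.7, 0.5, -0.6]
finger_gap: 0.088
t: 6.8
ee_pos: [0.4041, 0.3801, 0.0312]
tcp_rot: [0.501, -0.499, 0.5, -0.5]
force: [-1.4, -0.6, 3.3]
finger_gap: 0.0616
t: 7.22
ee_pos: [0.4041, 0.3801, 0.0311]
tcp_rot: [0.501, -0.499, 0.5, -0.5]
force: [-1.0, -0.8, 6.3]
finger_gap: 0.0612
```

```bash

python3 -m creep '[{"translation":[0,-0.01,0],"twist":[0,0,0],"hand":1},{"translation":[0,-0.02,0],"twist":[0,0,0],"hand":1},{"translation":[0,-0.04,0],"twist":[0,0,0],"hand":1},{"translation":[0,-0.04,0],"twist":[0,0,0],"hand":1},{"translation":[0,-0.04,0],"twist":[0,0,0],"hand":1}]'
python3 - <<'E'
from h import *
pic,d=robot.grab_frame('scene'); W=cloud(d); p,r,o=pose()
for m in robot.masks_of('cup','scene')[:3]:
    k=cv2.erode(m['mask'].astype(np.uint8),np.ones((3,3)))>0; q=W[k&(d>0)]
    print(round(m['conf'],2),np.median(q,0).round(3),np.percentile(q[:,2],[1,99]).round(3))
plan([.4568,-.1928,.17])
E
```

```text
t: 7.63
ee_pos: [0.4024, 0.3785, 0.1809]
tcp_rot: [-0.499, 0.501, -0.5, 0.5]
force: [0.7, 1.7, -0.6]
finger_gap: 0.0615
0.77 [0.384 0.397 0.184] [0.158 0.21 ]
0.63 [0.427 0.65  0.04 ] [0.013 0.06 ]
t 7.73 tcp [0.4072 0.3827 0.1886] gap 0.0614 F [ 0.7  0.5 -0.5] shift now-axes [0.5757 0.0136 0.0494] shift goal-axes [0.5755 0.0186 0.0496] twist [-0.011  0.    -0.01 ]
```

```bash

python3 -m creep '[{"translation":[0.02,0,0.003],"twist":[0,0,0],"hand":1},{"translation":[0.04,0,0.004],"twist":[0,0,0],"hand":1},{"translation":[0.04,0,0.004],"twist":[0,0,0],"hand":1},{"translation":[0.04,0,0.004],"twist":[0,0,0],"hand":1},{"translation":[0.04,0,0.004],"twist":[0,0,0],"hand":1}]'
python3 -m creep '[{"translation":[0.04,0,0.004],"twist":[0,0,0],"hand":1},{"translation":[0.04,0,0.004],"twist":[0,0,0],"hand":1},{"translation":[0.04,0,0.004],"twist":[0,0,0],"hand":1},{"translation":[0.04,0,0.004],"twist":[0,0,0],"hand":1},{"translation":[0.04,0,0.004],"twist":[0,0,0],"hand":1}]'
python3 -m creep '[{"translation":[0.04,0,0.004],"twist":[0,0,0],"hand":1},{"translation":[0.04,0,0.004],"twist":[0,0,0],"hand":1},{"translation":[0.04,0,0.003],"twist":[0,0,0],"hand":1},{"translation":[0.04,0,0],"twist":[0,0,0],"hand":1},{"translation":[0.03,0,0],"twist":[0,0,0],"hand":1}]'
python3 -m creep '[{"translation":[0.005,0.02,0],"twist":[0,0,0],"hand":1},{"translation":[0,0.02,0],"twist":[0,0,0],"hand":1},{"translation":[0,0,0],"twist":[0,0,0],"hand":1},{"translation":[0,0,0],"twist":[0,0,0],"hand":1},{"translation":[0,0,0],"twist":[0,0,0],"hand":1}]'
python3 - <<'E'
from h import *
pic,d=robot.grab_frame('scene'); W=cloud(d); p,r,o=pose()
cv2.imwrite('pics/c4.png',cv2.resize(pic[130:230,270:430],None,fx=5,fy=5,interpolation=cv2.INTER_CUBIC))
for m in robot.masks_of('cup','scene')[:3]:
    k=cv2.erode(m['mask'].astype(np.uint8),np.ones((3,3)))>0; q=W[k&(d>0)]
    print(round(m['conf'],2),np.median(q,0).round(3),np.percentile(q[:,2],[1,99]).round(3), len(q))
plan([.4568,-.1928,.051])
E
```

```text
t: 8.15
ee_pos: [0.4214, 0.1976, 0.1791]
tcp_rot: [-0.5, 0.501, -0.5, 0.5]
force: [0.7, -1.0, -1.0]
finger_gap: 0.0613
t: 8.57
ee_pos: [0.4414, -0.0025, 0.1794]
tcp_rot: [-0.5, 0.5, -0.5, 0.5]
force: [0.7, -0.4, -0.8]
finger_gap: 0.0613
t: 8.98
ee_pos: [0.4525, -0.1935, 0.1794]
tcp_rot: [-0.499, 0.5, -0.5, 0.5]
force: [0.8, 0.0, -0.8]
finger_gap: 0.0615
t: 9.4
ee_pos: [0.4533, -0.1954, 0.1401]
tcp_rot: [-0.5, 0.5, -0.5, 0.5]
force: [-0.0, 0.5, -0.6]
finger_gap: 0.0614
0.92 [0.424 0.65  0.038] [0.009 0.061] 248
t 9.5 tcp [ 0.4541 -0.1956  0.141 ] gap 0.0614 F [-0.   0.4 -1.2] shift now-axes [-0.0028  0.09    0.0025] shift goal-axes [-0.0028  0.09    0.0027] twist [-0.002  0.001  0.001]
```

View pics/c4.png

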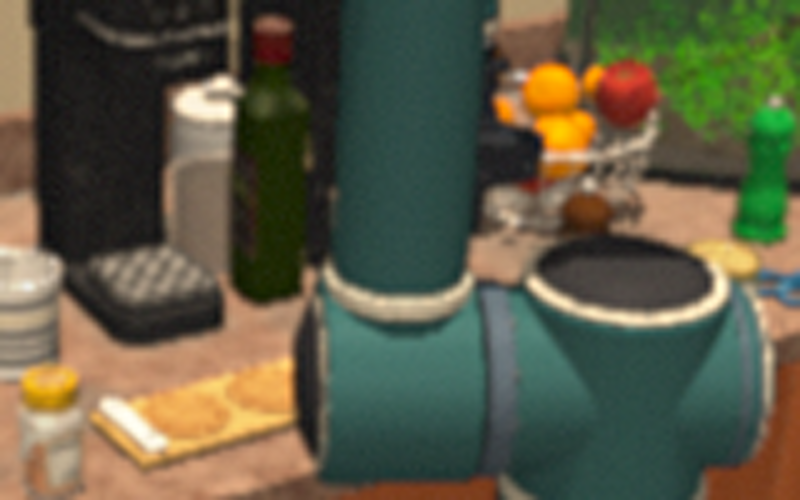

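The board's right half is hidden by the arm. The brown head at crop (587,212) is still there, and the green one is at (770,165). I'll lower blind onto coaster 4, watching the force, and check after retreating.

```bash

python3 -m creep '[{"translation":[-0.001,0.02,0.001],"twist":[0,0,0],"hand":1},{"translation":[-0.001,0.025,0.001],"twist":[0,0,0],"hand":1},{"translation":[-0.001,0.02,0.0005],"twist":[0,0,0],"hand":1},{"translation":[0,0.015,0],"twist":[0,0,0],"hand":1},{"translation":[0,0,0],"twist":[0,0,0],"hand":1}]'
python3 -m creep '[{"translation":[0,0.005,0],"twist":[0,0,0],"hand":1},{"translation":[0,0.003,0],"twist":[0,0,0],"hand":1},{"translation":[0,0.002,0],"twist":[0,0,0],"hand":1},{"translation":[0,0,0],"twist":[0,0,0],"hand":1},{"translation":[0,0,0],"twist":[0,0,0],"hand":1}]'
python3 -c "
from h import *
plan([.4568,-.1928,.050])"
```

```text
t: 9.92
ee_pos: [0.4541, -0.1912, 0.0577]
tcp_rot: [0.5, -0.501, 0.501, -0.498]
force: [-1.1, 0.9, -1.2]
finger_gap: 0.0611
t: 10.33
ee_pos: [0.4564, -0.193, 0.0505]
tcp_rot: [-0.5, 0.5, -0.5, 0.5]
force: [0.4, -0.4, -0.7]
finger_gap: 0.0608
t 10.33 tcp [ 0.4564 -0.193   0.0505] gap 0.0608 F [ 0.4 -0.4 -0.7] shift now-axes [-0.0002  0.0005  0.0004] shift goal-axes [-0.0002  0.0005  0.0004] twist [-0.001  0.     0.001]
```

```bash

python3 -m creep '[{"translation":[0,0.001,0],"twist":[0,0,0],"hand":1},{"translation":[0,0,0],"twist":[0,0,0],"hand":1},{"translation":[0,0,0],"twist":[0,0,0],"hand":-0.6},{"translation":[0,0,0],"twist":[0,0,0],"hand":-0.8},{"translation":[0,0,0],"twist":[0,0,0],"hand":-1}]'
python3 -m creep '[{"translation":[0,0,0],"twist":[0,0,0],"hand":-1},{"translation":[0,0,0],"twist":[0,0,0],"hand":-1},{"translation":[0,-0.02,0],"twist":[0,0,0],"hand":-1},{"translation":[0,-0.04,0],"twist":[0,0,0],"hand":-1},{"translation":[0,-0.04,0],"twist":[0,0,0],"hand":-1}]'
python3 -m creep '[{"translation":[-0.03,-0.03,0],"twist":[0,0,0],"hand":-1},{"translation":[-0.04,-0.01,-0.002],"twist":[0,0,0],"hand":-1},{"translation":[-0.04,0,-0.002],"twist":[0,0,0],"hand":-1},{"translation":[-0.04,0,-0.002],"twist":[0,0,0],"hand":-1},{"translation":[-0.04,0,-0.002],"twist":[0,0,0],"hand":-1}]'
python3 -m creep '[{"translation":[-0.04,0,-0.002],"twist":[0,0,0],"hand":-1},{"translation":[-0.04,0,-0.002],"twist":[0,0,0],"hand":-1},{"translation":[-0.04,0,-0.002],"twist":[0,0,0],"hand":-1},{"translation":[-0.04,0,-0.002],"twist":[0,0,0],"hand":-1},{"translation":[-0.04,0,-0.002],"twist":[0,0,0],"hand":-1}]'
python3 -m creep '[{"translation":[-0.035,0,-0.002],"twist":[0,0,0],"hand":-1},{"translation":[-0.035,0,-0.002],"twist":[0,0,0],"hand":-1},{"translation":[-0.02,0,-0.002],"twist":[0,0,0],"hand":-1},{"translation":[0,0,0],"twist":[0,0,0],"hand":-1},{"translation":[0,0,0],"twist":[0,0,0],"hand":-1}]'
cat >> h.py <<'E'
def look():
    ps,ds=zip(*[robot.grab_frame('scene') for _ in range(3)])
    return np.mean(ps,0).astype(np.uint8),np.median(np.stack(ds),0)
ZR={'cup':(.006,.056),'salt':(.006,.066),'spice':(.006,.096),'mill':(.112,.136)}
def locate(n,d,z0=0.,k_max=3):
    W=cloud(d); T=cal()[1]
    for m in robot.masks_of(n,'scene')[:k_max]:
        k=cv2.erode(m['mask'].astype(np.uint8),np.ones((3,3)))>0
        q=W[k&(d>0)]; z=q[:,2].copy()
        off=.018 if np.median(q[:,1])<.09 and n!='mill' else z0
        q=q[(z>ZR[n][0]+off)&(z<ZR[n][1]+off)]
        if len(q)<8: print(n,'few',len(q)); continue
        rr={'salt':.022,'spice':.0225,'mill':.025}.get(n) or .027+.0055*(q[:,2]-off)/.061
        m0=np.median(q[:,:2],0); v=m0-T[:2,3]
        print(n,round(m['conf'],2),circ(q,rr,m0+.02*v/np.linalg.norm(v)).round(4),'n',len(q),'z',np.percentile(z,[1,99]).round(3),'box',(np.array(m['box'])*[640,400,640,400]).round())
E
python3 - <<'E'
from h import *
p,d=look()
cv2.imwrite('pics/c5.png',cv2.resize(p[160:240,240:400],None,fx=5,fy=5,interpolation=cv2.INTER_CUBIC))
for n in('cup','salt','spice','mill'): locate(n,d)
plan([.43,.2864,.15])
f=lambda p:((proj(p)-[240,160])*5).round()
print('exp cup foot',f([.4568,-.1928,.018]),'rim',f([.4568,-.1928,.079]))
E
```

```text
t: 10.75
ee_pos: [0.4558, -0.1928, 0.0488]
tcp_rot: [-0.5, 0.5, -0.5, 0.5]
force: [0.4, -0.2, -1.7]
finger_gap: 0.079
t: 11.17
ee_pos: [0.4538, -0.1918, 0.1478]
tcp_rot: [0.499, -0.501, 0.502, -0.498]
force: [0.7, -0.6, 0.5]
finger_gap: 0.0881
t: 11.58
ee_pos: [0.4476, -0.0018, 0.189]
tcp_rot: [-0.5, 0.499, -0.5, 0.501]
force: [0.6, 0.1, 0.1]
finger_gap: 0.0885
t: 12.0
ee_pos: [0.4372, 0.1987, 0.1884]
tcp_rot: [0.5, -0.5, 0.5, -0.5]
force: [0.4, -0.3, 0.1]
finger_gap: 0.0883
t: 12.42
ee_pos: [0.4313, 0.2875, 0.1879]
tcp_rot: [-0.5, 0.501, -0.499, 0.499]
force: [-0.0, -0.0, -0.7]
finger_gap: 0.0885
cup 0.72 [0.4472 0.6491] n 270 z [0.009 0.06 ] box [151. 240. 174. 260.]
cup 0.45 [ 0.4583 -0.1922] n 131 z [0.029 0.077] box [348. 185. 363. 204.]
salt 0.48 [0.4304 0.2865] n 114 z [0.001 0.09 ] box [252. 210. 265. 235.]
spice 0.5 [0.4223 0.1997] n 192 z [0.007 0.102] box [273. 203. 288. 230.]
mill 0.67 [ 0.5331 -0.6549] n 38 z [0.01  0.141] box [418. 148. 424. 180.]
t 12.77 tcp [0.432  0.2857 0.1882] gap 0.0881 F [-0.1  0.6 -0.1] shift now-axes [-0.0007  0.0382 -0.002 ] shift goal-axes [-0.0007  0.0382 -0.002 ] twist [-0.    -0.002  0.   ]
exp cup foot [577. 194.] rim [581. 133.]
```

View pics/c5.png

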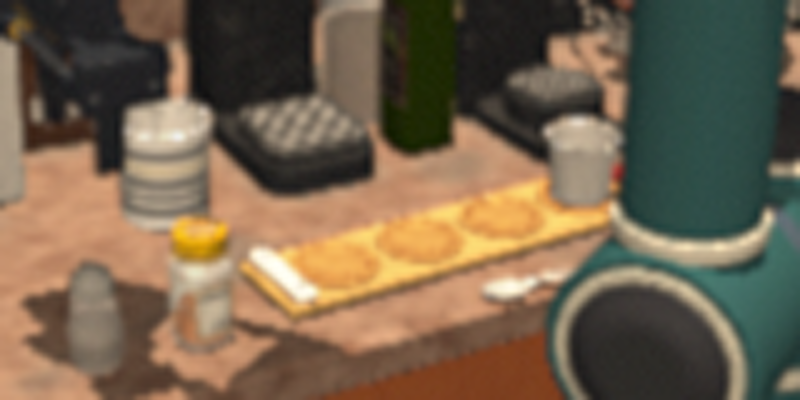

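Cup stands at c5 (584,160); the fit puts it 2 mm from coaster 4's centre. Coasters 1–3 are free at (340,262), (420,238) and (500,215). Next is the salt shaker at c5 (95,320), the only one of its kind.

```bash

python3 -m creep '[{"translation":[-0.001,0.03,-0.001],"twist":[0,0,0],"hand":-1},{"translation":[0,0.03,-0.001],"twist":[0,0,0],"hand":-1},{"translation":[0,0.03,0],"twist":[0,0,0],"hand":-1},{"translation":[0,0.03,0],"twist":[0,0,0],"hand":-1},{"translation":[0,0.02,0],"twist":[0,0,0],"hand":-1}]'
python3 -m creep '[{"translation":[0,0.009,0],"twist":[0,0,0],"hand":-1},{"translation":[0,0,0],"twist":[0,0,0],"hand":-1},{"translation":[0,0,0],"twist":[0,0,0],"hand":-1},{"translation":[0,0,0],"twist":[0,0,0],"hand":0.4},{"translation":[0,0,0],"twist":[0,0,0],"hand":1}]' 12
python3 -m creep '[{"translation":[0,0,0],"twist":[0,0,0],"hand":1},{"translation":[0,0,0],"twist":[0,0,0],"hand":1},{"translation":[0,0,0],"twist":[0,0,0],"hand":1},{"translation":[0,0,0],"twist":[0,0,0],"hand":1},{"translation":[0,0,0],"twist":[0,0,0],"hand":1}]' 12
python3 -m creep '[{"translation":[0,0,0],"twist":[0,0,0],"hand":1},{"translation":[0,0,0],"twist":[0,0,0],"hand":1},{"translation":[0,0,0],"twist":[0,0,0],"hand":1},{"translation":[0,0,0],"twist":[0,0,0],"hand":1},{"translation":[0,0,0],"twist":[0,0,0],"hand":1}]' 12
```

```text
t: 13.18
ee_pos: [0.4285, 0.2862, 0.0456]
tcp_rot: [-0.499, 0.501, -0.5, 0.5]
force: [-0.2, -0.5, 0.3]
finger_gap: 0.0882
t: 13.6
ee_pos: [0.4314, 0.2886, 0.0411]
tcp_rot: [0.501, -0.499, 0.5, -0.5]
force: [-0.4, 0.6, 1.2]
finger_gap: 0.0768
t: 14.02
ee_pos: [0.4297, 0.2879, 0.0394]
tcp_rot: [0.5, -0.5, 0.5, -0.5]
force: [-2.0, -0.8, 1.6]
finger_gap: 0.0438
t: 14.43
ee_pos: [0.429, 0.2878, 0.0393]
tcp_rot: [-0.5, 0.5, -0.5, 0.5]
force: [-3.6, -0.5, 5.7]
finger_gap: 0.0387
```

The gap dropped from 44 to 39 mm, narrower than the shaker. I'll look before lifting.

```bash
python3 - <<'E'
from h import *
p,d=look()
cv2.imwrite('pics/c6.png',cv2.resize(p[170:250,210:310],None,fx=7,fy=7,interpolation=cv2.INTER_CUBIC))
locate('salt',d); plan([.43,.2864,.039])
f=lambda p:((proj(p)-[210,170])*7).round()
print('exp top',f([.43,.2865,.09]),'foot',f([.43,.2865,0]),'near tip',f([.405,.2878,.039]))
E
```

```text
t 14.63 tcp [0.429  0.2878 0.0393] gap 0.0385 F [-4.2  0.1  4.9] shift now-axes [0.0014 0.0003 0.001 ] shift goal-axes [0.0014 0.0003 0.001 ] twist [ 0.002 -0.     0.   ]
exp top [334. 295.] foot [341. 435.] near tip [354. 396.]
```

View pics/c6.png

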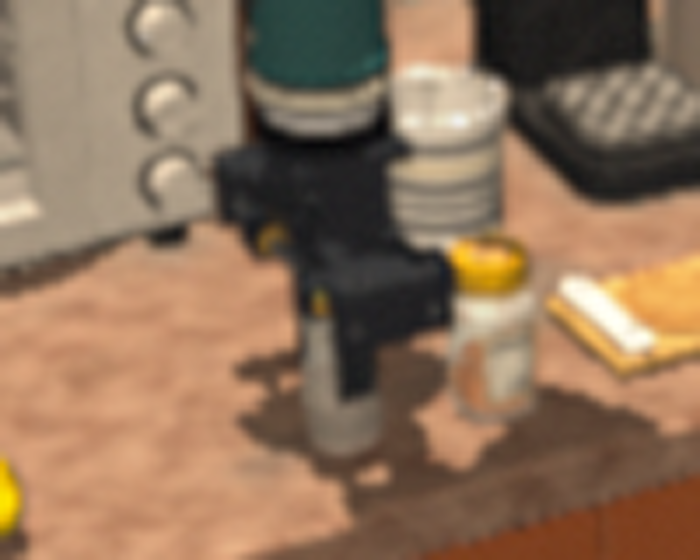

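The shaker still stands upright, with its foot at crop (343,435) as expected and the finger centred on it. I'll lift a little and re-check.

```bash

python3 -m creep '[{"translation":[0,-0.005,0],"twist":[0,0,0],"hand":1},{"translation":[0,-0.015,0],"twist":[0,0,0],"hand":1},{"translation":[0,-0.025,0],"twist":[0,0,0],"hand":1},{"translation":[0,-0.025,0],"twist":[0,0,0],"hand":1},{"translation":[0,0,0],"twist":[0,0,0],"hand":1}]' 12
python3 - <<'E'
from h import *
p,d=look()
cv2.imwrite('pics/c7.png',cv2.resize(p[160:240,220:300],None,fx=7,fy=7,interpolation=cv2.INTER_CUBIC))
plan([.43,.2864,.109])
W=cloud(d); q=W[190:235,240:280].reshape(-1,3); c=(abs(q[:,0]-.43)<.04)&(abs(q[:,1]-.288)<.04)&(q[:,2]>.03); q=q[c]; print(len(q),np.percentile(q[:,2],[0,2,5,50,98]).round(3))
for a,b in((.07,.085),(.085,.1),(.1,.115)):
    s=q[(q[:,2]>a)&(q[:,2]<b)]; print(a,len(s),circ(s,.022,np.median(s[:,:2],0)+[.017,-.01]).round(4) if len(s)>5 else '')
E
```

```text
t: 15.05
ee_pos: [0.4334, 0.2897, 0.1141]
tcp_rot: [0.503, -0.497, 0.499, -0.501]
force: [0.9, -0.7, -0.3]
finger_gap: 0.0382
t 15.2 tcp [0.4297 0.2875 0.1086] gap 0.0383 F [-0.5  0.4 -2. ] shift now-axes [ 0.0011 -0.0004  0.0003] shift goal-axes [ 0.0011 -0.0004  0.0003] twist [-0.  0.  0.]
208 [0.071 0.077 0.08  0.119 0.2  ]
0.07 22 [0.4356 0.2874]
0.085 37 [0.4356 0.2887]
0.1 35 [0.4323 0.2881]
```

View pics/c7.png

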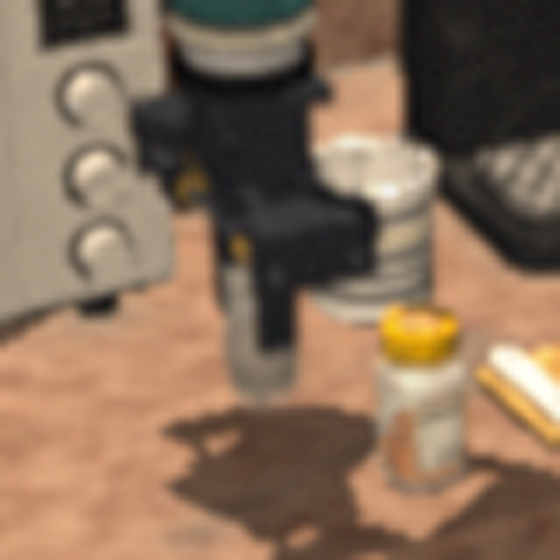

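Held upright, with its bottom at z≈0.07 as expected. I'll carry it to coaster 3, high over the spice jar.

```bash

python3 -m creep '[{"translation":[0,-0.03,0],"twist":[0,0,0],"hand":1},{"translation":[0,-0.03,0],"twist":[0,0,0],"hand":1},{"translation":[0.02,-0.02,0.002],"twist":[0,0,0],"hand":1},{"translation":[0.035,0,0.002],"twist":[0,0,0],"hand":1},{"translation":[0.04,0,0.0025],"twist":[0,0,0],"hand":1}]'
python3 -m creep '[{"translation":[0.04,0,0.0025],"twist":[0,0,0],"hand":1},{"translation":[0.04,0,0.0025],"twist":[0,0,0],"hand":1},{"translation":[0.04,0,0.0025],"twist":[0,0,0],"hand":1},{"translation":[0.04,0,0.0025],"twist":[0,0,0],"hand":1},{"translation":[0.04,0,0.0025],"twist":[0,0,0],"hand":1}]'
python3 -m creep '[{"translation":[0.04,0,0.003],"twist":[0,0,0],"hand":1},{"translation":[0.035,0,0.003],"twist":[0,0,0],"hand":1},{"translation":[0.02,0,0.001],"twist":[0,0,0],"hand":1},{"translation":[0.005,0.02,0],"twist":[0,0,0],"hand":1},{"translation":[0,0.02,0],"twist":[0,0,0],"hand":1}]'
python3 -m creep '[{"translation":[0.0,0.02,0],"twist":[0,0,0],"hand":1},{"translation":[0,0.01,0],"twist":[0,0,0],"hand":1},{"translation":[0,0,0],"twist":[0,0,0],"hand":1},{"translation":[0,0,0],"twist":[0,0,0],"hand":1},{"translation":[0,0,0],"twist":[0,0,0],"hand":1}]'
python3 -c "
from h import *
plan([.4537,-.1079,.058])
p,d=look(); locate('salt',d)"
```

```text
t: 15.62
ee_pos: [0.4366, 0.193, 0.1892]
tcp_rot: [0.501, -0.5, 0.499, -0.499]
force: [0.1, -1.5, -1.1]
finger_gap: 0.0385
t: 16.03
ee_pos: [0.4472, -0.009, 0.187]
tcp_rot: [-0.499, 0.501, -0.501, 0.499]
force: [0.2, 0.1, -1.4]
finger_gap: 0.038
t: 16.45
ee_pos: [0.4559, -0.1095, 0.148]
tcp_rot: [-0.499, 0.499, -0.501, 0.501]
force: [-0.0, 0.1, -0.9]
finger_gap: 0.0385
t: 16.87
ee_pos: [0.4563, -0.1072, 0.1196]
tcp_rot: [0.5, -0.5, 0.5, -0.5]
force: [-0.6, -0.5, -1.4]
finger_gap: 0.0383
t 16.87 tcp [ 0.4563 -0.1072  0.1196] gap 0.0383 F [-0.6 -0.5 -1.4] shift now-axes [ 0.0007  0.0616 -0.0026] shift goal-axes [ 0.0007  0.0616 -0.0026] twist [-0.001  0.     0.   ]
```

```bash

python3 -m creep '[{"translation":[0.0007,0.015,-0.0015],"twist":[0,0,0],"hand":1},{"translation":[0,0.02,-0.0015],"twist":[0,0,0],"hand":1},{"translation":[0,0.015,0],"twist":[0,0,0],"hand":1},{"translation":[0,0.007,0],"twist":[0,0,0],"hand":1},{"translation":[0,0.003,0],"twist":[0,0,0],"hand":1}]'
python3 -m creep '[{"translation":[0,0.001,0],"twist":[0,0,0],"hand":1},{"translation":[0,0.0,0],"twist":[0,0,0],"hand":1},{"translation":[0,0,0],"twist":[0,0,0],"hand":1},{"translation":[0,0,0],"twist":[0,0,0],"hand":1},{"translation":[0,0.001,0],"twist":[0,0,0],"hand":1}]'
python3 -c "
from h import *
plan([.4537,-.1079,.057])"
```

```text
t: 17.48
ee_pos: [0.4522, -0.1077, 0.0584]
tcp_rot: [0.5, -0.5, 0.5, -0.5]
force: [0.5, 1.2, -0.7]
finger_gap: 0.0385
t: 17.9
ee_pos: [0.4537, -0.1082, 0.0581]
tcp_rot: [-0.5, 0.5, -0.499, 0.501]
force: [1.1, -1.4, -1.0]
finger_gap: 0.0383
t 17.9 tcp [ 0.4537 -0.1082  0.0581] gap 0.0383 F [ 1.1 -1.4 -1. ] shift now-axes [-0.0003  0.0011  0.    ] shift goal-axes [-0.0003  0.0011  0.    ] twist [-0.002  0.     0.001]
```

```bash

python3 -m creep '[{"translation":[0,0.001,0],"twist":[0,0,0],"hand":1},{"translation":[0,0,0],"twist":[0,0,0],"hand":1},{"translation":[0,0.0005,0],"twist":[0,0,0],"hand":1},{"translation":[0,0,0],"twist":[0,0,0],"hand":1},{"translation":[0,0,0],"twist":[0,0,0],"hand":1}]'
python3 -m creep '[{"translation":[0,0,0],"twist":[0,0,0],"hand":-0.1},{"translation":[0,0,0],"twist":[0,0,0],"hand":-0.2},{"translation":[0,0,0],"twist":[0,0,0],"hand":-0.3},{"translation":[0,0,0],"twist":[0,0,0],"hand":-0.5},{"translation":[0,0,0],"twist":[0,0,0],"hand":-0.6}]'
python3 -m creep '[{"translation":[0,0,0],"twist":[0,0,0],"hand":-0.8},{"translation":[0,-0.01,0],"twist":[0,0,0],"hand":-1},{"translation":[0,-0.03,0],"twist":[0,0,0],"hand":-1},{"translation":[0,-0.04,0],"twist":[0,0,0],"hand":-1},{"translation":[0,-0.04,0],"twist":[0,0,0],"hand":-1}]'
python3 -m creep '[{"translation":[-0.03,-0.02,-0.001],"twist":[0,0,0],"hand":-1},{"translation":[-0.04,0,-0.004],"twist":[0,0,0],"hand":-1},{"translation":[-0.04,0,-0.004],"twist":[0,0,0],"hand":-1},{"translation":[-0.04,0,-0.004],"twist":[0,0,0],"hand":-1},{"translation":[-0.04,0,-0.004],"twist":[0,0,0],"hand":-1}]'
python3 -m creep '[{"translation":[-0.04,0,-0.005],"twist":[0,0,0],"hand":-1},{"translation":[-0.04,0,-0.005],"twist":[0,0,0],"hand":-1},{"translation":[-0.035,0,-0.005],"twist":[0,0,0],"hand":-1},{"translation":[-0.002,0,0],"twist":[0,0,0],"hand":-1},{"translation":[0,0,0],"twist":[0,0,0],"hand":-1}]'
python3 - <<'E'
from h import *
p,d=look()
cv2.imwrite('pics/c8.png',cv2.resize(p[160:240,240:400],None,fx=5,fy=5,interpolation=cv2.INTER_CUBIC))
for n in('cup','salt','spice'): locate(n,d)
plan([.4222,.1996,.15])
f=lambda p:((proj(p)-[240,160])*5).round()
print('exp salt foot',f([.4537,-.1079,.018]),'top',f([.4537,-.1079,.108]))
E
```

```text
t: 18.32
ee_pos: [0.4536, -0.1083, 0.0572]
tcp_rot: [-0.5, 0.5, -0.5, 0.5]
force: [-2.4, 0.2, 8.3]
finger_gap: 0.0382
t: 18.73
ee_pos: [0.4527, -0.1079, 0.0555]
tcp_rot: [0.5, -0.5, 0.5, -0.5]
force: [0.4, -0.4, 0.6]
finger_gap: 0.0683
t: 19.15
ee_pos: [0.4515, -0.1075, 0.1765]
tcp_rot: [0.499, -0.501, 0.501, -0.499]
force: [1.6, -0.5, 0.7]
finger_gap: 0.0881
t: 19.57
ee_pos: [0.4355, 0.0836, 0.197]
tcp_rot: [-0.5, 0.499, -0.5, 0.501]
force: [1.1, 0.0, -0.2]
finger_gap: 0.0883
t: 19.98
ee_pos: [0.4203, 0.2008, 0.1963]
tcp_rot: [0.501, -0.501, 0.499, -0.499]
force: [-0.6, -0.7, 0.6]
finger_gap: 0.0884
cup 0.77 [0.4472 0.6491] n 247 z [0.011 0.06 ] box [155. 239. 172. 259.]
cup 0.69 [ 0.4559 -0.1944] n 89 z [0.034 0.079] box [349. 183. 361. 202.]
cup few 0
salt 0.74 [ 0.4555 -0.1101] n 72 z [0.028 0.104] box [334. 186. 346. 204.]
spice 0.56 [0.4222 0.1994] n 171 z [0.012 0.101] box [273. 206. 286. 229.]
t 20.28 tcp [0.421  0.1977 0.1957] gap 0.0881 F [-0.6  0.4  0. ] shift now-axes [-0.0019  0.0457  0.0012] shift goal-axes [-0.0019  0.0457  0.0012] twist [ 0.    -0.002  0.   ]
exp salt foot [499. 217.] top [504. 124.]
```

View pics/c8.png

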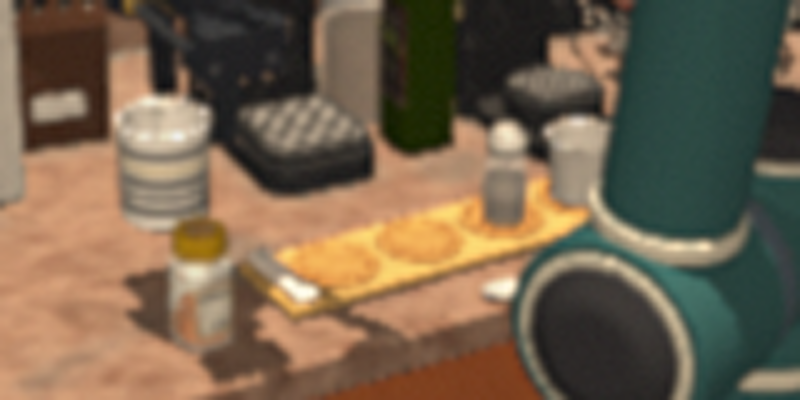

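Salt stands at c8 (504,175), about 3 mm from coaster 3's centre. Next is the spice jar at (200,285), the only jar with a yellow lid; the striped white jar at (163,160) is different.

```bash

python3 -m creep '[{"translation":[-0.001,0.03,0.001],"twist":[0,0,0],"hand":-1},{"translation":[-0.001,0.03,0],"twist":[0,0,0],"hand":-1},{"translation":[0,0.03,0],"twist":[0,0,0],"hand":-1},{"translation":[0,0.03,0],"twist":[0,0,0],"hand":-1},{"translation":[0,0.02,0],"twist":[0,0,0],"hand":-1}]'
python3 -m creep '[{"translation":[0,0.01,0],"twist":[0,0,0],"hand":-1},{"translation":[0,0,0],"twist":[0,0,0],"hand":-1},{"translation":[0,0,0],"twist":[0,0,0],"hand":-1},{"translation":[0,0,0],"twist":[0,0,0],"hand":0.2},{"translation":[0,0,0],"twist":[0,0,0],"hand":1}]' 12
python3 -m creep '[{"translation":[0,0,0],"twist":[0,0,0],"hand":1},{"translation":[0,0,0],"twist":[0,0,0],"hand":1},{"translation":[0,0,0],"twist":[0,0,0],"hand":1},{"translation":[0,0,0],"twist":[0,0,0],"hand":1},{"translation":[0,0,0],"twist":[0,0,0],"hand":1}]' 12
python3 -m creep '[{"translation":[0,0,0],"twist":[0,0,0],"hand":1},{"translation":[0,0,0],"twist":[0,0,0],"hand":1},{"translation":[0,0,0],"twist":[0,0,0],"hand":1},{"translation":[0,0,0],"twist":[0,0,0],"hand":1},{"translation":[0,0,0],"twist":[0,0,0],"hand":1}]' 12
python3 -c "
from h import *
plan([.4222,.1995,.046])"
```

```text
t: 20.7
ee_pos: [0.4205, 0.1993, 0.0531]
tcp_rot: [0.498, -0.5, 0.501, -0.5]
force: [-0.4, 0.2, 0.2]
finger_gap: 0.088
t: 21.12
ee_pos: [0.4235, 0.2016, 0.0475]
tcp_rot: [0.501, -0.499, 0.5, -0.501]
force: [-0.5, -0.4, 0.3]
finger_gap: 0.0766
t: 21.53
ee_pos: [0.4218, 0.2011, 0.0459]
tcp_rot: [0.5, -0.5, 0.5, -0.5]
force: [-0.6, -0.2, -0.2]
finger_gap: 0.0444
t: 21.95
ee_pos: [0.4218, 0.2012, 0.0458]
tcp_rot: [0.5, -0.5, 0.5, -0.5]
force: [-0.4, 1.0, 4.3]
finger_gap: 0.0442
t 21.95 tcp [0.4218 0.2012 0.0458] gap 0.0442 F [-0.4  1.   4.3] shift now-axes [ 0.0017 -0.0002  0.0004] shift goal-axes [ 0.0017 -0.0002  0.0004] twist [-0.  0. -0.]
```

```bash

python3 -m creep '[{"translation":[0,-0.01,0],"twist":[0,0,0],"hand":1},{"translation":[0,-0.02,0],"twist":[0,0,0],"hand":1},{"translation":[0,-0.03,0],"twist":[0,0,0],"hand":1},{"translation":[0.01,-0.02,0.002],"twist":[0,0,0],"hand":1},{"translation":[0.03,0,0.004],"twist":[0,0,0],"hand":1}]'
python3 -m creep '[{"translation":[0.035,0,0.004],"twist":[0,0,0],"hand":1},{"translation":[0.035,0,0.004],"twist":[0,0,0],"hand":1},{"translation":[0.035,0,0.005],"twist":[0,0,0],"hand":1},{"translation":[0.035,0,0.005],"twist":[0,0,0],"hand":1},{"translation":[0.03,0,0.004],"twist":[0,0,0],"hand":1}]'
python3 -m creep '[{"translation":[0.012,0,0.001],"twist":[0,0,0],"hand":1},{"translation":[0,0.02,0],"twist":[0,0,0],"hand":1},{"translation":[0,0.015,0],"twist":[0,0,0],"hand":1},{"translation":[0,0,0],"twist":[0,0,0],"hand":1},{"translation":[0,0,0],"twist":[0,0,0],"hand":1}]'
python3 -c "
from h import *
plan([.4506,-.0212,.064])
p,d=look(); locate('spice',d,.04)"
```

```text
t: 22.37
ee_pos: [0.4315, 0.1639, 0.1311]
tcp_rot: [0.504, -0.497, 0.498, -0.5]
force: [2.5, -0.6, -0.6]
finger_gap: 0.0445
t: 22.78
ee_pos: [0.4497, -0.011, 0.1262]
tcp_rot: [-0.5, 0.5, -0.5, 0.5]
force: [0.8, 0.0, -1.2]
finger_gap: 0.044
t: 23.2
ee_pos: [0.4496, -0.021, 0.0901]
tcp_rot: [0.499, -0.501, 0.501, -0.499]
force: [0.5, 0.1, -1.0]
finger_gap: 0.0443
t 23.2 tcp [ 0.4496 -0.021   0.0901] gap 0.0443 F [ 0.5  0.1 -1. ] shift now-axes [0.0002 0.0261 0.001 ] shift goal-axes [0.0002 0.0261 0.001 ] twist [ 0.003 -0.    -0.   ]
spice 0.59 [ 0.4503 -0.0228] n 61 z [0.058 0.134] box [318. 181. 329. 202.]
```

Spice is centred over coaster 2. I'll lower and release.

```bash

python3 -m creep '[{"translation":[0,0.01,0.0005],"twist":[0,0,0],"hand":1},{"translation":[0,0.01,0],"twist":[0,0,0],"hand":1},{"translation":[0,0.004,0],"twist":[0,0,0],"hand":1},{"translation":[0,0.001,0],"twist":[0,0,0],"hand":1},{"translation":[0,0,0],"twist":[0,0,0],"hand":1}]'
python3 -m creep '[{"translation":[0,0.001,0],"twist":[0,0,0],"hand":1},{"translation":[0,0,0],"twist":[0,0,0],"hand":1},{"translation":[0,0.0007,0],"twist":[0,0,0],"hand":1},{"translation":[0,0,0],"twist":[0,0,0],"hand":1},{"translation":[0,0,0],"twist":[0,0,0],"hand":1}]'
python3 -m creep '[{"translation":[0,0,0],"twist":[0,0,0],"hand":-0.1},{"translation":[0,0,0],"twist":[0,0,0],"hand":-0.2},{"translation":[0,0,0],"twist":[0,0,0],"hand":-0.3},{"translation":[0,0,0],"twist":[0,0,0],"hand":-0.5},{"translation":[0,0,0],"twist":[0,0,0],"hand":-0.7}]'
python3 -m creep '[{"translation":[0,0,0],"twist":[0,0,0],"hand":-0.9},{"translation":[0,-0.01,0],"twist":[0,0,0],"hand":-1},{"translation":[0,-0.03,0],"twist":[0,0,0],"hand":-1},{"translation":[0,-0.04,0],"twist":[0,0,0],"hand":-1},{"translation":[0,-0.04,0],"twist":[0,0,0],"hand":-1}]'
python3 -m creep '[{"translation":[0,-0.04,0],"twist":[0,0,0],"hand":-1},{"translation":[0,-0.04,0],"twist":[0,0,0],"hand":-1},{"translation":[0,-0.03,0],"twist":[0,0,0],"hand":-1},{"translation":[0,0,0],"twist":[0,0,0],"hand":-1},{"translation":[0,0,0],"twist":[0,0,0],"hand":-1}]'
python3 - <<'E'
from h import *
p,d=look()
cv2.imwrite('pics/c9.png',cv2.resize(p[120:240,280:440],None,fx=5,fy=5,interpolation=cv2.INTER_CUBIC))
for n in('cup','salt','spice','mill'): locate(n,d)
plan([.4501,-.3496,.28])
E
```

```text
t: 23.82
ee_pos: [0.4504, -0.0208, 0.0647]
tcp_rot: [0.5, -0.501, 0.501, -0.499]
force: [0.1, -0.3, -0.9]
finger_gap: 0.0444
t: 24.23
ee_pos: [0.4514, -0.021, 0.0642]
tcp_rot: [-0.5, 0.5, -0.5, 0.5]
force: [-0.0, -0.3, -0.9]
finger_gap: 0.0443
t: 24.65
ee_pos: [0.4514, -0.021, 0.0641]
tcp_rot: [-0.5, 0.5, -0.5, 0.5]
force: [-0.4, 0.9, 0.5]
finger_gap: 0.0686
t: 25.07
ee_pos: [0.4499, -0.0208, 0.1849]
tcp_rot: [0.499, -0.501, 0.501, -0.499]
force: [1.1, 0.4, 0.1]
finger_gap: 0.088
t: 25.48
ee_pos: [0.4526, -0.0211, 0.2973]
tcp_rot: [-0.501, 0.499, -0.498, 0.502]
force: [0.8, -0.0, -0.6]
finger_gap: 0.0882
cup 0.68 [0.4472 0.649 ] n 281 z [0.009 0.06 ] box [155. 238. 172. 260.]
salt few 2
mill 0.66 [ 0.5325 -0.6549] n 32 z [0.01  0.136] box [417. 146. 425. 179.]
t 25.83 tcp [ 0.4504 -0.0208  0.2922] gap 0.0884 F [ 0.1 -0.2  0.2] shift now-axes [ 3.288e-01  1.210e-02 -2.000e-04] shift goal-axes [ 3.288e-01  1.220e-02 -3.000e-04] twist [ 0.003 -0.    -0.   ]
```

View pics/c9.png

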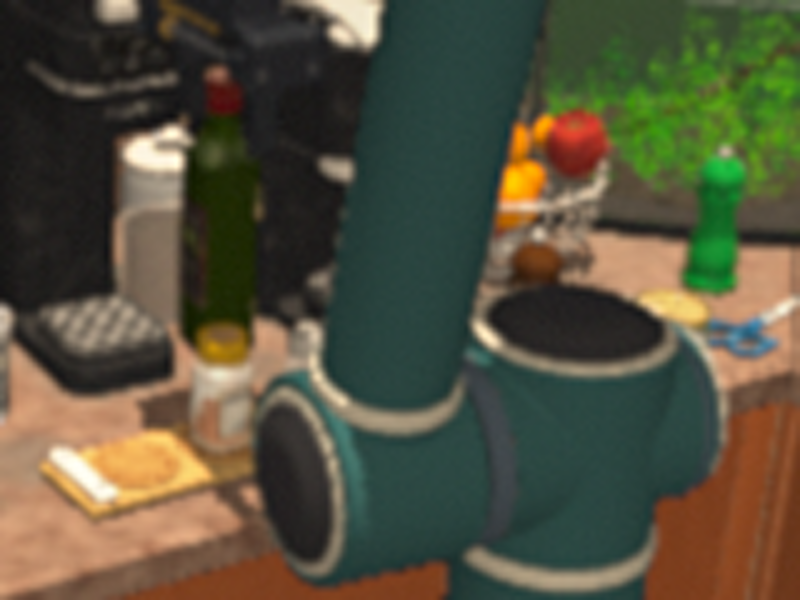

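Spice stands at c9 (222,390) on coaster 2. The mill-shaped candidates are the green one at px (424,164) and a dark-brown head at px (387,172). The brown one fits "dark turned wood". I'll swing above it, measure, and confirm with an enlarged crop.

```bash

python3 -m creep '[{"translation":[0.03,-0.01,0],"twist":[0,0,0],"hand":-1},{"translation":[0.04,0,0],"twist":[0,0,0],"hand":-1},{"translation":[0.04,0,0],"twist":[0,0,0],"hand":-1},{"translation":[0.03,0,0],"twist":[0,0,0],"hand":-1},{"translation":[0,0,0],"twist":[0,0,0],"hand":-1}]'
cat > m.py <<'E'
from h import *
p,d=look(); W=cloud(d)
hsv=cv2.cvtColor(p,cv2.COLOR_BGR2HSV); 
s=(abs(W[...,0]-.45)<.06)&(abs(W[...,1]+.35)<.06)&(W[...,2]>.1)&(W[...,2]<.16)&(d>0)
v,u=np.nonzero(s); print('n',s.sum(), u.min(),u.max(),v.min(),v.max())
q=W[s&(W[...,2]>.113)&(W[...,2]<.136)]; print('z',np.percentile(W[s][:,2],[2,50,98]).round(3),'fit r25',circ(q,.025,np.median(q[:,:2],0)+[.015,-.015]).round(4),len(q))
plan([.4501,-.3496,.28])
E
python3 m.py
python3 -m creep '[{"translation":[0.03,0,0],"twist":[0,0,0],"hand":-1},{"translation":[0.04,0,0],"twist":[0,0,0],"hand":-1},{"translation":[0.04,0,0],"twist":[0,0,0],"hand":-1},{"translation":[0.04,0,0],"twist":[0,0,0],"hand":-1},{"translation":[0.035,0,0],"twist":[0,0,0],"hand":-1}]'
python3 m.py
python3 - <<'E'
from h import *
p,d=look(); cv2.imwrite('pics/c10.png',cv2.resize(p[130:200,360:440],None,fx=8,fy=8,interpolation=cv2.INTER_CUBIC))
E
```

```text
t: 26.25
ee_pos: [0.4507, -0.1653, 0.303]
tcp_rot: [-0.498, 0.5, -0.501, 0.501]
force: [0.1, 0.2, -0.2]
finger_gap: 0.0885
n 91 381 392 166 177
z [0.103 0.127 0.147] fit r25 [ 0.4474 -0.352 ] 59
t 26.4 tcp [ 0.4509 -0.1607  0.3031] gap 0.0881 F [-0.7  0.5  0.1] shift now-axes [ 0.1889  0.0228 -0.0005] shift goal-axes [ 0.1889  0.0231 -0.0008] twist [ 0.002 -0.001 -0.001]
t: 26.82
ee_pos: [0.4517, -0.3462, 0.3037]
tcp_rot: [0.501, -0.5, 0.5, -0.499]
force: [0.5, -0.4, 0.5]
finger_gap: 0.0882
n 90 381 392 166 177
z [0.105 0.128 0.148] fit r25 [ 0.4469 -0.3509] 59
t 26.97 tcp [ 0.4515 -0.3462  0.3031] gap 0.0882 F [0.  0.2 0.2] shift now-axes [ 0.0035  0.0231 -0.0014] shift goal-axes [ 0.0034  0.0231 -0.0014] twist [ 0.001 -0.001 -0.001]
```

View pics/c10.png

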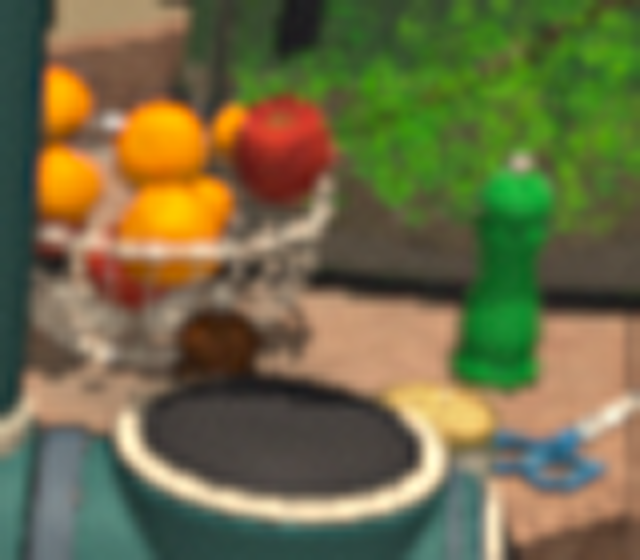

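```bash
python3 - <<'E'
from h import *
p,d=look(); W=cloud(d); T=cal()[1]
s=(abs(W[...,0]-.45)<.06)&(abs(W[...,1]+.35)<.06)&(W[...,2]>.1)&(W[...,2]<.16)&(d>0)
for a,b in((.115,.122),(.12,.128),(.126,.134),(.134,.142),(.142,.152)):
    m=s&(W[...,2]>a)&(W[...,2]<b); q=W[m]; v,u=np.nonzero(m)
    if len(q)>4: print(a,b,len(q),'u',u.min(),u.max(),'fit',circ(q,.025,np.median(q[:,:2],0)+[.015,-.015]).round(4),p[m].mean(0).round())
n=(abs(W[...,0]-.45)<.2)&(abs(W[...,1]+.35)<.16)&(W[...,2]>.06)&(W[...,2]<.29)&(d>0)&~s
q=W[n]; r=np.hypot(q[:,0]-.448,q[:,1]+.351)
for z in np.arange(.06,.29,.03):
    k=(q[:,2]>=z)&(q[:,2]<z+.03); 
    if k.any(): i=np.argmin(np.where(k,r,9)); print('z',z.round(2),k.sum(),'nearest',q[i].round(3),r[i].round(3),'min x',q[k][:,0].min().round(3))
E
```

```text
0.115 0.122 18 u 382 392 fit [ 0.4454 -0.3487] [23. 40. 65.]
0.12 0.128 22 u 382 392 fit [ 0.4473 -0.3491] [21. 41. 71.]
0.126 0.134 26 u 382 391 fit [ 0.4497 -0.3532] [27. 47. 77.]
0.134 0.142 17 u 384 391 fit [ 0.4594 -0.3591] [35. 53. 77.]
0.142 0.152 5 u 386 388 fit [ 0.4446 -0.3719] [ 99. 115. 129.]
z 0.06 50 nearest [ 0.607 -0.431  0.069] 0.178 min x 0.588
z 0.09 102 nearest [ 0.462 -0.333  0.098] 0.023 min x 0.462
z 0.12 6 nearest [ 0.647 -0.388  0.126] 0.202 min x 0.627
z 0.21 2 nearest [ 0.649 -0.209  0.212] 0.246 min x 0.649
```

```bash
python3 - <<'E'
from h import *
p,d=look(); 
g=p[160:180,378:396].astype(int); b=g.sum(2)
print(b[2:10])
for u,v in((387,166),(387,167),(387,168)): print(u,v,ray(u,v,.148).round(4))
print('head pred',proj([.4465,-.349,.124]),'knob pred',proj([.4465,-.349,.148]))
plan([.447,-.350,.105])
E
```

```text
[[377 422 403 386 378 389 416 426 411 383 328 362 316 283 269 327 316 285]
 [255 301 293 279 281 300 332 327 273 204 194 304 238 156 196 326 329 272]
 [258 276 268 271 277 310 337 314 238 179 213 288 230 170 249 296 260 259]
 [252 247 237 260 277 298 309 272 257 298 295 257 227 279 362 317 283 335]
 [240 228 238 282 307 315 302 277 313 395 371 292 276 345 406 381 359 382]
 [257 262 302 350 361 348 313 302 319 379 365 338 326 350 408 423 387 379]
 [305 323 372 408 379 331 269 240 229 256 263 301 356 397 432 442 428 394]
 [338 359 422 463 394 272 168 130 127 150 144 168 242 342 402 408 399 390]]
387 166 [ 0.451  -0.3526  0.148 ]
387 167 [ 0.4419 -0.3453  0.148 ]
387 168 [ 0.4329 -0.338   0.148 ]
head pred [386.4825999  171.40219664] knob pred [387.00121625 166.49200168]
t 27.42 tcp [ 0.4515 -0.345   0.3043] gap 0.0885 F [ 0.6  0.7 -1.3] shift now-axes [ 0.0049  0.1993 -0.0046] shift goal-axes [ 0.005   0.1993 -0.0045] twist [-0.     0.001  0.   ]
```

Crop c10 shows the dark-brown head at (218,342), with a small steel knob just above it; its profile (widest at z≈0.12, top at 0.148) matches the mill. The green one at (508,280) is the look-alike. I'll descend on the brown one.

```bash

python3 -m creep '[{"translation":[0.003,0.04,-0.002],"twist":[0,0,0],"hand":-1},{"translation":[0.0025,0.04,-0.002],"twist":[0,0,0],"hand":-1},{"translation":[0,0.03,0],"twist":[0,0,0],"hand":-1},{"translation":[0,0.015,0],"twist":[0,0,0],"hand":-1},{"translation":[0,0,0],"twist":[0,0,0],"hand":-1}]'
python3 m.py
python3 -m creep '[{"translation":[0,0.02,0],"twist":[0,0,0],"hand":-1},{"translation":[0,0.025,0],"twist":[0,0,0],"hand":-1},{"translation":[0,0.02,0],"twist":[0,0,0],"hand":-1},{"translation":[0,0.008,0],"twist":[0,0,0],"hand":-1},{"translation":[0,0,0],"twist":[0,0,0],"hand":-1}]'
python3 -c "
from h import *
plan([.4475,-.3505,.105])"
```

```text
t: 27.83
ee_pos: [0.4446, -0.3489, 0.1739]
tcp_rot: [0.5, -0.5, 0.503, -0.497]
force: [-0.8, 0.7, -0.4]
finger_gap: 0.0881
n 91 381 392 166 177
z [0.105 0.127 0.148] fit r25 [ 0.4481 -0.3517] 58
t 27.98 tcp [ 0.4481 -0.3519  0.1804] gap 0.0884 F [-0.6 -1.1  1. ] shift now-axes [-0.0021 -0.0996  0.0022] shift goal-axes [-0.0023 -0.0996  0.002 ] twist [-0.002  0.     0.001]
t: 28.4
ee_pos: [0.4471, -0.3512, 0.1056]
tcp_rot: [0.5, -0.5, 0.5, -0.5]
force: [0.5, 0.1, 0.9]
finger_gap: 0.0881
t 28.4 tcp [ 0.4471 -0.3512  0.1056] gap 0.0881 F [0.5 0.1 0.9] shift now-axes [-0.0007  0.0006  0.0004] shift goal-axes [-0.0007  0.0006  0.0004] twist [ 0.001  0.    -0.001]
```

Aligned. I'll close gently, then add force.

```bash

python3 -m creep '[{"translation":[0,0,0],"twist":[0,0,0],"hand":-0.5},{"translation":[0,0,0],"twist":[0,0,0],"hand":-0.4},{"translation":[0,0,0],"twist":[0,0,0],"hand":-0.3},{"translation":[0,0,0],"twist":[0,0,0],"hand":-0.25},{"translation":[0,0,0],"twist":[0,0,0],"hand":-0.2}]' 5
python3 -m creep '[{"translation":[0,0,0],"twist":[0,0,0],"hand":-0.15},{"translation":[0,0,0],"twist":[0,0,0],"hand":-0.1},{"translation":[0,0,0],"twist":[0,0,0],"hand":0.1},{"translation":[0,0,0],"twist":[0,0,0],"hand":0.5},{"translation":[0,0,0],"twist":[0,0,0],"hand":1}]' 8
python3 -m creep '[{"translation":[0,0,0],"twist":[0,0,0],"hand":1},{"translation":[0,0,0],"twist":[0,0,0],"hand":1},{"translation":[0,0,0],"twist":[0,0,0],"hand":1},{"translation":[0,0,0],"twist":[0,0,0],"hand":1},{"translation":[0,0,0],"twist":[0,0,0],"hand":1}]' 20
python3 m.py
```

```text
t: 28.82
ee_pos: [0.4478, -0.3519, 0.1071]
tcp_rot: [-0.5, 0.5, -0.499, 0.501]
force: [0.3, -0.1, 0.6]
finger_gap: 0.0571
t: 29.23
ee_pos: [0.4472, -0.3515, 0.1061]
tcp_rot: [-0.5, 0.5, -0.5, 0.5]
force: [-1.3, -0.8, 2.7]
finger_gap: 0.0474
t: 29.65
ee_pos: [0.4472, -0.3515, 0.1062]
tcp_rot: [-0.5, 0.5, -0.5, 0.5]
force: [-2.4, -0.2, 3.5]
finger_gap: 0.0474
n 160 380 394 161 177
z [0.106 0.133 0.158] fit r25 [ 0.442  -0.3525] 81
t 29.8 tcp [ 0.4472 -0.3515  0.1061] gap 0.047 F [-3.2  0.3  5.4] shift now-axes [-0.0019 -0.1739  0.0028] shift goal-axes [-0.0019 -0.1739  0.0029] twist [0. 0. 0.]
```

```bash

python3 -m creep '[{"translation":[0,-0.01,0],"twist":[0,0,0],"hand":1},{"translation":[0,-0.03,0],"twist":[0,0,0],"hand":1},{"translation":[0,-0.04,0],"twist":[0,0,0],"hand":1},{"translation":[0,-0.04,0],"twist":[0,0,0],"hand":1},{"translation":[0,-0.03,0],"twist":[0,0,0],"hand":1}]'
python3 -m creep '[{"translation":[0,-0.03,0],"twist":[0,0,0],"hand":1},{"translation":[0,0,0],"twist":[0,0,0],"hand":1},{"translation":[-0.015,0,0],"twist":[0,0,0],"hand":1},{"translation":[-0.025,0,0],"twist":[0,0,0],"hand":1},{"translation":[-0.035,0,0],"twist":[0,0,0],"hand":1}]'
python3 -m creep '[{"translation":[-0.035,0,0],"twist":[0,0,0],"hand":1},{"translation":[-0.035,0,0],"twist":[0,0,0],"hand":1},{"translation":[-0.035,0,0],"twist":[0,0,0],"hand":1},{"translation":[-0.035,0,0],"twist":[0,0,0],"hand":1},{"translation":[-0.035,0,0],"twist":[0,0,0],"hand":1}]'
python3 -m creep '[{"translation":[-0.035,0,0],"twist":[0,0,0],"hand":1},{"translation":[-0.035,0,0],"twist":[0,0,0],"hand":1},{"translation":[-0.035,0,0],"twist":[0,0,0],"hand":1},{"translation":[-0.025,0,0],"twist":[0,0,0],"hand":1},{"translation":[-0.015,0,0],"twist":[0,0,0],"hand":1}]'
python3 -m creep '[{"translation":[-0.015,0,0],"twist":[0,0,0],"hand":1},{"translation":[-0.004,0,0],"twist":[0,0,0],"hand":1},{"translation":[0,0,0],"twist":[0,0,0],"hand":1},{"translation":[0,0,0],"twist":[0,0,0],"hand":1},{"translation":[0,0,0],"twist":[0,0,0],"hand":1}]'
python3 - <<'E'
from h import *
p,d=look(); W=cloud(d); P,_,_=pose(); zb=P[2]-.106
plan([.4476,.062,.126])
cv2.imwrite('pics/c11.png',cv2.resize(p[120:230,240:380],None,fx=5,fy=5,interpolation=cv2.INTER_CUBIC))
s=(abs(W[...,0]-P[0])<.05)&(abs(W[...,1]-P[1])<.05)&(d>0)
for a,b,r in((0.0,.012,.029),(.005,.02,.029),(.113,.134,.025)):
    q=W[s&(W[...,2]>zb+a)&(W[...,2]<zb+b)]
    if len(q)>5: print(a,len(q),circ(q,r,np.median(q[:,:2],0)+[.017,-.012]).round(4))
z=W[s][:,2]; print('z low',np.percentile(z[z>.06],[0,1,3]).round(3),'expected foot',zb.round(3))
E
```

```text
t: 30.22
ee_pos: [0.448, -0.3514, 0.259]
tcp_rot: [-0.5, 0.5, -0.499, 0.501]
force: [0.7, -0.7, -0.7]
finger_gap: 0.0475
t: 30.63
ee_pos: [0.4463, -0.2756, 0.2833]
tcp_rot: [0.499, -0.499, 0.502, -0.499]
force: [0.3, 0.6, -2.2]
finger_gap: 0.0474
t: 31.05
ee_pos: [0.4453, -0.0986, 0.2831]
tcp_rot: [0.499, -0.5, 0.502, -0.499]
force: [0.1, -0.6, -0.8]
finger_gap: 0.047
t: 31.47
ee_pos: [0.4449, 0.047, 0.2832]
tcp_rot: [-0.5, 0.501, -0.501, 0.498]
force: [0.9, -0.9, -1.6]
finger_gap: 0.0471
t: 31.88
ee_pos: [0.4468, 0.062, 0.2851]
tcp_rot: [0.499, -0.5, 0.5, -0.5]
force: [0.3, -0.4, -1.9]
finger_gap: 0.0471
t 32.03 tcp [0.4472 0.0618 0.2858] gap 0.0469 F [-0.2 -0.3 -2.1] shift now-axes [-0.0002  0.1598  0.0004] shift goal-axes [-0.0002  0.1598  0.0004] twist [ 0.    -0.001  0.   ]
0.0 35 [0.4447 0.0621]
0.005 52 [0.4458 0.061 ]
0.113 86 [0.4408 0.0598]
z low [0.178 0.188 0.198] expected foot 0.18
```

View pics/c11.png

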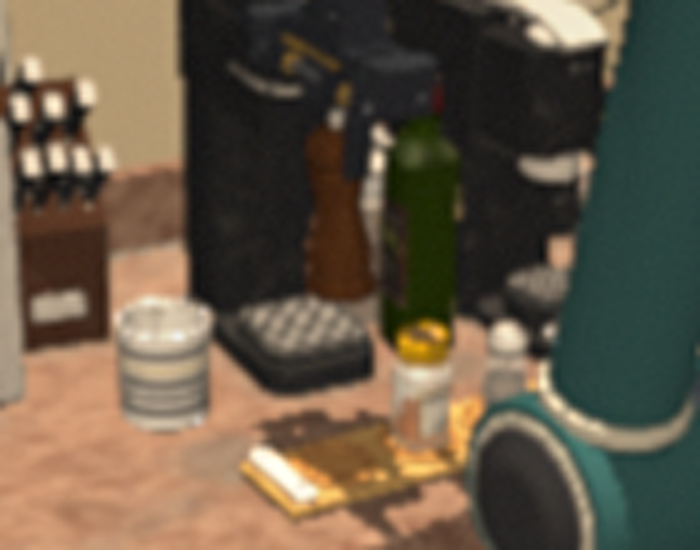

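The mill is confirmed: brown turned wood, held upright at crop (338,215), foot at (338,290) and over coaster 1. I'll lower it.

```bash

python3 -m creep '[{"translation":[0,0.02,0.001],"twist":[0,0,0],"hand":1},{"translation":[0,0.035,0],"twist":[0,0,0],"hand":1},{"translation":[0,0.035,0],"twist":[0,0,0],"hand":1},{"translation":[0,0.03,0],"twist":[0,0,0],"hand":1},{"translation":[0,0.02,0],"twist":[0,0,0],"hand":1}]'
python3 -m creep '[{"translation":[0,0.01,0],"twist":[0,0,0],"hand":1},{"translation":[0,0.005,0],"twist":[0,0,0],"hand":1},{"translation":[0,0,0],"twist":[0,0,0],"hand":1},{"translation":[0,0,0],"twist":[0,0,0],"hand":1},{"translation":[0,0,0],"twist":[0,0,0],"hand":1}]'
python3 - <<'E'
from h import *
p,d=look(); W=cloud(d); P,_,_=pose(); zb=P[2]-.106
plan([.448,.062,.124])
s=(abs(W[...,0]-P[0])<.05)&(abs(W[...,1]-P[1])<.05)&(d>0)
for a,b,r in((0.005,.015,.029),):
    q=W[s&(W[...,2]>zb+a)&(W[...,2]<zb+b)]; print(len(q),circ(q,r,np.median(q[:,:2],0)+[.017,-.012]).round(4))
E
```

```text
t: 32.45
ee_pos: [0.4464, 0.0617, 0.1429]
tcp_rot: [0.499, -0.501, 0.501, -0.499]
force: [-0.7, -0.9, -1.7]
finger_gap: 0.0473
t: 32.87
ee_pos: [0.4499, 0.0626, 0.1328]
tcp_rot: [0.501, -0.499, 0.499, -0.501]
force: [0.0, 0.1, -2.3]
finger_gap: 0.0476
t 33.02 tcp [0.4494 0.0627 0.1324] gap 0.0473 F [-0.4 -0.1 -1.8] shift now-axes [ 0.0007  0.0084 -0.0014] shift goal-axes [ 0.0007  0.0084 -0.0014] twist [-0.003  0.    -0.   ]
30 [0.447  0.0633]
```

```bash

python3 -m creep '[{"translation":[0.0007,0.004,-0.0005],"twist":[0,0,0],"hand":1},{"translation":[0,0.002,0],"twist":[0,0,0],"hand":1},{"translation":[0,0.001,0],"twist":[0,0,0],"hand":1},{"translation":[0,0,0],"twist":[0,0,0],"hand":1},{"translation":[0,0,0],"twist":[0,0,0],"hand":1}]'
python3 -m creep '[{"translation":[0,0.001,0],"twist":[0,0,0],"hand":1},{"translation":[0,0,0],"twist":[0,0,0],"hand":1},{"translation":[0,0.001,0],"twist":[0,0,0],"hand":1},{"translation":[0,0,0],"twist":[0,0,0],"hand":1},{"translation":[0,0,0],"twist":[0,0,0],"hand":1}]'
python3 -c "
from h import *
plan([.448,.062,.124])"
```

```text
t: 33.43
ee_pos: [0.4477, 0.0619, 0.1241]
tcp_rot: [-0.5, 0.5, -0.5, 0.5]
force: [-1.1, 0.1, 1.6]
finger_gap: 0.0471
t: 33.85
ee_pos: [0.4482, 0.062, 0.1241]
tcp_rot: [0.5, -0.5, 0.5, -0.5]
force: [-5.5, -0.1, 12.9]
finger_gap: 0.0471
t 33.85 tcp [0.4482 0.062  0.1241] gap 0.0471 F [-5.5 -0.1 12.9] shift now-axes [-0.      0.0001 -0.0002] shift goal-axes [-0.      0.0001 -0.0002] twist [-0.  0. -0.]
```

Contact at 13 N. I'll ease up 1 mm, open slowly, and rise straight up.

```bash

python3 -m creep '[{"translation":[0,-0.001,0],"twist":[0,0,0],"hand":1},{"translation":[0,0,0],"twist":[0,0,0],"hand":1},{"translation":[0,0,0],"twist":[0,0,0],"hand":-0.1},{"translation":[0,0,0],"twist":[0,0,0],"hand":-0.2},{"translation":[0,0,0],"twist":[0,0,0],"hand":-0.3}]'
python3 -m creep '[{"translation":[0,0,0],"twist":[0,0,0],"hand":-0.5},{"translation":[0,0,0],"twist":[0,0,0],"hand":-0.7},{"translation":[0,0,0],"twist":[0,0,0],"hand":-1},{"translation":[0,0,0],"twist":[0,0,0],"hand":-1},{"translation":[0,0,0],"twist":[0,0,0],"hand":-1}]'
python3 -m creep '[{"translation":[0,-0.02,0],"twist":[0,0,0],"hand":-1},{"translation":[0,-0.035,0],"twist":[0,0,0],"hand":-1},{"translation":[0,-0.035,0],"twist":[0,0,0],"hand":-1},{"translation":[0,-0.035,0],"twist":[0,0,0],"hand":-1},{"translation":[0,-0.03,0],"twist":[0,0,0],"hand":-1}]'
python3 -m creep '[{"translation":[-0.035,0,0],"twist":[0,0,0],"hand":-1},{"translation":[-0.04,0,0],"twist":[0,0,0],"hand":-1},{"translation":[-0.04,0,0],"twist":[0,0,0],"hand":-1},{"translation":[-0.04,0,0],"twist":[0,0,0],"hand":-1},{"translation":[-0.04,0,0],"twist":[0,0,0],"hand":-1}]'
python3 -m creep '[{"translation":[-0.04,0,0],"twist":[0,0,0],"hand":-1},{"translation":[-0.04,0,0],"twist":[0,0,0],"hand":-1},{"translation":[-0.035,0,0],"twist":[0,0,0],"hand":-1},{"translation":[0,0,0],"twist":[0,0,0],"hand":-1},{"translation":[0,0,0],"twist":[0,0,0],"hand":-1}]'
python3 - <<'E'
from h import *
p,d=look(); W=cloud(d); plan([0.4,.37,.3])
cv2.imwrite('pics/c12.png',cv2.resize(p[160:240,240:400],None,fx=5,fy=5,interpolation=cv2.INTER_CUBIC))
for n in('cup','salt','spice'): locate(n,d)
s=(abs(W[...,0]-.448)<.05)&(abs(W[...,1]-.062)<.05)&(d>0)
for a,b,r in((.023,.033,.029),(.13,.154,.025)):
    q=W[s&(W[...,2]>a)&(W[...,2]<b)]; print('mill',a,len(q),circ(q,r,np.median(q[:,:2],0)+[.017,-.012]).round(4))
print('mill top',W[s][:,2].max())
for n in('cup','salt','spice','mill'):
    for k in robot.spot_point(n,'scene')[:2]: u=np.array(k['location'])*[640,400]; print(n,ray(*u,.018).round(3))
E
```

```text
t: 34.27
ee_pos: [0.4479, 0.0619, 0.1228]
tcp_rot: [0.5, -0.5, 0.5, -0.5]
force: [0.0, 0.5, 0.3]
finger_gap: 0.0566
t: 34.68
ee_pos: [0.4478, 0.0619, 0.1229]
tcp_rot: [-0.5, 0.5, -0.5, 0.5]
force: [0.5, 0.2, -0.4]
finger_gap: 0.0875
t: 35.1
ee_pos: [0.448, 0.0619, 0.2805]
tcp_rot: [0.5, -0.5, 0.5, -0.5]
force: [0.5, 0.2, -0.2]
finger_gap: 0.0882
t: 35.52
ee_pos: [0.4475, 0.2586, 0.2783]
tcp_rot: [-0.5, 0.5, -0.5, 0.5]
force: [0.1, 0.2, 0.4]
finger_gap: 0.0881
t: 35.93
ee_pos: [0.4473, 0.3733, 0.2773]
tcp_rot: [-0.5, 0.501, -0.499, 0.499]
force: [0.4, -0.1, 0.0]
finger_gap: 0.0883
t 36.08 tcp [0.4477 0.3708 0.2777] gap 0.0879 F [-0.1 -0.2 -0.7] shift now-axes [ 0.0008 -0.0223 -0.0477] shift goal-axes [ 0.0008 -0.0223 -0.0477] twist [ 0.    -0.001  0.001]
cup 0.79 [0.4471 0.649 ] n 283 z [0.01  0.059] box [154. 239. 170. 258.]
cup 0.55 [ 0.4575 -0.1932] n 108 z [0.031 0.08 ] box [348. 185. 364. 204.]
salt 0.44 [ 0.4554 -0.109 ] n 78 z [0.029 0.102] box [339. 186. 347. 207.]
spice 0.7 [ 0.4522 -0.0228] n 198 z [0.027 0.119] box [317. 189. 332. 208.]
mill 0.023 45 [0.4471 0.0751]
mill 0.13 76 [0.4483 0.062 ]
mill top 0.1688717326235175
cup [0.413 0.639 0.018]
salt [ 0.452 -0.106  0.018]
spice [ 0.457 -0.024  0.018]
spice [0.453 0.063 0.018]
mill [0.455 0.051 0.018]
mill [ 0.526 -0.64   0.018]
```

View pics/c12.png

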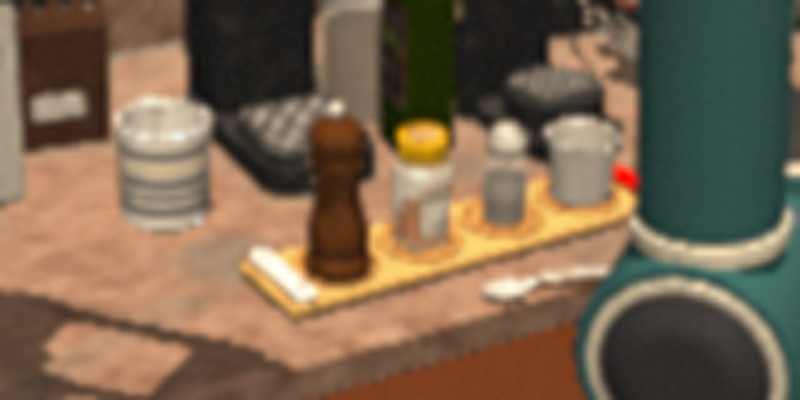

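All four stand upright on their coasters: mill (337,195), spice (422,190), salt (504,175), cup (582,160), with the white cap at left and the red at right. The mill foot fit of y=0.075 includes white-cap points; the head fit (0.448, 0.062) and the picture both put it on centre. I'm handing in.

```bash
python3 -c "
from cell import robot
print(robot.get_obs()['t']); print(robot.close_job())"
```

```text
36.4333
the job is handed in; nothing more can be done
None
```

I placed all four on their coasters and handed the job in at 36.4 s; it gave no verdict. From the red cap to the white cap they stand cup, salt shaker, spice jar, pepper mill. I used the steel cup and the dark wooden mill, not the pink and green look-alikes.

**Last check:** the final picture showed all four upright, with the gripper clear of everything. The distances below are from each fitted centre to the fitted coaster centre; the limit is 15 mm.

| Item | Coaster | Offset |
|---|---|---|
| Cup | 4 | about 1 mm |
| Salt | 3 | about 2 mm |
| Spice | 2 | about 2 mm |
| Mill (by its head) | 1 | about 1 mm |

**What disagreed:**
- **Mill foot:** a fit to the foot alone came out 13 mm off. I put that down to points from the white cap mixing in, since the head fit, its top height (0.169 m) and the picture all agreed it was centred.
- **Detector points:** some were 10–15 mm off the depth fits, so I did not rely on them. The detector also once reported the spice jar at the mill's place.
- **Salt grip:** while I held the salt shaker, the finger gap read about 38 mm against its 44 mm width. I found no cause, but it was lifted, carried and set down upright.
- **Top camera:** it was blocked throughout, so every measurement comes from the scene camera.

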